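# Turn the dyed slats and stack them crosswise to dry

## Task

Move the dye jar off the drying rack and stand it upright, wholly on the round cork coaster. Stack all the wooden slats that are there on the drying rack, every one lying flat with its dark dyed face up: the first two across the rack's two bearers, the next two crosswise on top of those, and a fifth, if there is one, crosswise again on top; the two slats of a layer lie parallel with a gap between them, one towards each side, so that the tower is square and centred on the rack. The slotted stand may be used to hold a slat on end while you turn it over; leave the hammer, the glue pot and the wax block where they are.

Things in the scene. Friction and masses are not known exactly. Their poses are not given: they have to be found in the camera images.
- slat1: wooden slat 130 x 34 x 16 mm (its x, y, z), about 50 g; one broad face dyed dark brown, the other bare pale wood. Origin at its centre; +z points out of the dyed face, x along its length. Four or five of slat1 to slat5 are present; they start flat on the mat, roughly along the world's x, some dyed face up, some down.
- slat2: wooden slat, made exactly like slat1 (origin at its centre, +z out of the dyed face, x along its length)
- slat3: wooden slat, made exactly like slat1 (origin at its centre, +z out of the dyed face, x along its length)
- slat4: wooden slat, made exactly like slat1 (origin at its centre, +z out of the dyed face, x along its length)
- slat5: wooden slat, made exactly like slat1 (origin at its centre, +z out of the dyed face, x along its length)
- rack: fixed plywood drying rack: base 150 x 150 x 10 mm, two bearers (16 wide, 15 high, 150 long) along its y, centred at x = +46 and -46 mm. Origin: centre of its underside; bearer tops 25 mm above it. Layer 1 of slats lies along the rack's x across both bearers, at y about +38 and -38 mm; layer 2 along its y, at x about +38 and -38 mm; layer 3 along x, at either side or in the middle
- stand: fixed dark wooden stand, base 120 x 80 mm (x, y): two cheeks form a slot along its y, 22 mm wide at its neck (in x, middle at x = 0), open upward and at both ends. Origin: centre of the underside; slot floor 8 mm above it, slot 30 mm deep, its bevelled mouth flares to 43 mm wide at 45 mm. A slat stood on end in it stays up, leaning up to 13 degrees
- jar: low dye jar, amber glass with a yellow band, 60 mm diameter, 34 mm tall, with a white cap of 54 mm diameter on top (45 mm tall in all), about 130 g. Origin: centre of its underside. It starts standing on the rack's base board between the bearers
- coaster: fixed round cork coaster, 120 mm diameter, 4 mm thick, lying on the mat. Origin: centre of its underside
- mat: fixed green cutting mat, 450 x 940 mm, 3 mm thick, lying on the bench; the slats, rack, stand, coaster and glue pot rest on it. Origin: centre of its underside
- hammer: hammer about 260 mm long, lying on the bench beyond the mat, not to be disturbed. Origin: under the middle of its length
- glue: white glue pot with a red cap, 60 mm diameter, 90 mm tall, not to be disturbed. Origin: centre of its underside
- beeswax: yellow wax block 70 x 50 x 30 mm beyond the mat, not to be disturbed. Origin: centre of its underside
Not all that is in view belongs to the job. Leave any blue look-alike of the slat1 alone.

How it is judged (in metres and radians):
On the way:
1. the dye jar stands upright on the cork coaster, released (horizontal distance between jar and coaster below 0.032 m and angle between jar's own z axis and vertical below 0.1 rad and z of jar in the frame of coaster between 0.001 and 0.008 m and contact force between the fingers and jar below 0.1 N), for 0.2 s.
At the end, for the whole second after the job is handed in: Jar upright on coaster, within 32 mm of its centre. Each slat present at rest, flat, dyed face up, in the rack's tower: layers along its x, y, x (0.2 rad), lengthwise centred within 20 mm; layers 1 and 2 with slats 22 to 55 mm either side of the middle, layer 3 within 55 mm of it (horizontal distance between jar and coaster below 0.032 m and angle between jar's own z axis and vertical below 0.1 rad and z of jar in the frame of coaster between 0.001 and 0.008 m and linear speed of each of jar, slat1, slat2, slat3, slat4, slat5 below 0.02 m/s and angle between each of slat1, slat2, slat3, slat4, slat5's own z axis and vertical below 0.12 rad and ((z of slat1 in the frame of rack between 0.028 and 0.038 m and angle between the x axis of slat1 and the x axis of rack, either way round below 0.2 rad and x of slat1 in the frame of rack between -0.02 and 0.02 m and y of slat1 in the frame of rack between 0.022 and 0.055 m) or (z of slat1 in the frame of rack between 0.028 and 0.038 m and angle between the x axis of slat1 and the x axis of rack, either way round below 0.2 rad and x of slat1 in the frame of rack between -0.02 and 0.02 m and y of slat1 in the frame of rack between -0.055 and -0.022 m) or (z of slat1 in the frame of rack between 0.044 and 0.054 m and angle between the x axis of slat1 and the y axis of rack, either way round below 0.2 rad and y of slat1 in the frame of rack between -0.02 and 0.02 m and x of slat1 in the frame of rack between 0.022 and 0.055 m) or (z of slat1 in the frame of rack between 0.044 and 0.054 m and angle between the x axis of slat1 and the y axis of rack, either way round below 0.2 rad and y of slat1 in the frame of rack between -0.02 and 0.02 m and x of slat1 in the frame of rack between -0.055 and -0.022 m) or (z of slat1 in the frame of rack between 0.06 and 0.07 m and angle between the x axis of slat1 and the x axis of rack, either way round below 0.2 rad and x of slat1 in the frame of rack between -0.02 and 0.02 m and y of slat1 in the frame of rack between -0.055 and 0.055 m)) and ((z of slat2 in the frame of rack between 0.028 and 0.038 m and angle between the x axis of slat2 and the x axis of rack, either way round below 0.2 rad and x of slat2 in the frame of rack between -0.02 and 0.02 m and y of slat2 in the frame of rack between 0.022 and 0.055 m) or (z of slat2 in the frame of rack between 0.028 and 0.038 m and angle between the x axis of slat2 and the x axis of rack, either way round below 0.2 rad and x of slat2 in the frame of rack between -0.02 and 0.02 m and y of slat2 in the frame of rack between -0.055 and -0.022 m) or (z of slat2 in the frame of rack between 0.044 and 0.054 m and angle between the x axis of slat2 and the y axis of rack, either way round below 0.2 rad and y of slat2 in the frame of rack between -0.02 and 0.02 m and x of slat2 in the frame of rack between 0.022 and 0.055 m) or (z of slat2 in the frame of rack between 0.044 and 0.054 m and angle between the x axis of slat2 and the y axis of rack, either way round below 0.2 rad and y of slat2 in the frame of rack between -0.02 and 0.02 m and x of slat2 in the frame of rack between -0.055 and -0.022 m) or (z of slat2 in the frame of rack between 0.06 and 0.07 m and angle between the x axis of slat2 and the x axis of rack, either way round below 0.2 rad and x of slat2 in the frame of rack between -0.02 and 0.02 m and y of slat2 in the frame of rack between -0.055 and 0.055 m)) and ((z of slat3 in the frame of rack between 0.028 and 0.038 m and angle between the x axis of slat3 and the x axis of rack, either way round below 0.2 rad and x of slat3 in the frame of rack between -0.02 and 0.02 m and y of slat3 in the frame of rack between 0.022 and 0.055 m) or (z of slat3 in the frame of rack between 0.028 and 0.038 m and angle between the x axis of slat3 and the x axis of rack, either way round below 0.2 rad and x of slat3 in the frame of rack between -0.02 and 0.02 m and y of slat3 in the frame of rack between -0.055 and -0.022 m) or (z of slat3 in the frame of rack between 0.044 and 0.054 m and angle between the x axis of slat3 and the y axis of rack, either way round below 0.2 rad and y of slat3 in the frame of rack between -0.02 and 0.02 m and x of slat3 in the frame of rack between 0.022 and 0.055 m) or (z of slat3 in the frame of rack between 0.044 and 0.054 m and angle between the x axis of slat3 and the y axis of rack, either way round below 0.2 rad and y of slat3 in the frame of rack between -0.02 and 0.02 m and x of slat3 in the frame of rack between -0.055 and -0.022 m) or (z of slat3 in the frame of rack between 0.06 and 0.07 m and angle between the x axis of slat3 and the x axis of rack, either way round below 0.2 rad and x of slat3 in the frame of rack between -0.02 and 0.02 m and y of slat3 in the frame of rack between -0.055 and 0.055 m)) and ((z of slat4 in the frame of rack between 0.028 and 0.038 m and angle between the x axis of slat4 and the x axis of rack, either way round below 0.2 rad and x of slat4 in the frame of rack between -0.02 and 0.02 m and y of slat4 in the frame of rack between 0.022 and 0.055 m) or (z of slat4 in the frame of rack between 0.028 and 0.038 m and angle between the x axis of slat4 and the x axis of rack, either way round below 0.2 rad and x of slat4 in the frame of rack between -0.02 and 0.02 m and y of slat4 in the frame of rack between -0.055 and -0.022 m) or (z of slat4 in the frame of rack between 0.044 and 0.054 m and angle between the x axis of slat4 and the y axis of rack, either way round below 0.2 rad and y of slat4 in the frame of rack between -0.02 and 0.02 m and x of slat4 in the frame of rack between 0.022 and 0.055 m) or (z of slat4 in the frame of rack between 0.044 and 0.054 m and angle between the x axis of slat4 and the y axis of rack, either way round below 0.2 rad and y of slat4 in the frame of rack between -0.02 and 0.02 m and x of slat4 in the frame of rack between -0.055 and -0.022 m) or (z of slat4 in the frame of rack between 0.06 and 0.07 m and angle between the x axis of slat4 and the x axis of rack, either way round below 0.2 rad and x of slat4 in the frame of rack between -0.02 and 0.02 m and y of slat4 in the frame of rack between -0.055 and 0.055 m)) and ((z of slat5 in the frame of rack between 0.028 and 0.038 m and angle between the x axis of slat5 and the x axis of rack, either way round below 0.2 rad and x of slat5 in the frame of rack between -0.02 and 0.02 m and y of slat5 in the frame of rack between 0.022 and 0.055 m) or (z of slat5 in the frame of rack between 0.028 and 0.038 m and angle between the x axis of slat5 and the x axis of rack, either way round below 0.2 rad and x of slat5 in the frame of rack between -0.02 and 0.02 m and y of slat5 in the frame of rack between -0.055 and -0.022 m) or (z of slat5 in the frame of rack between 0.044 and 0.054 m and angle between the x axis of slat5 and the y axis of rack, either way round below 0.2 rad and y of slat5 in the frame of rack between -0.02 and 0.02 m and x of slat5 in the frame of rack between 0.022 and 0.055 m) or (z of slat5 in the frame of rack between 0.044 and 0.054 m and angle between the x axis of slat5 and the y axis of rack, either way round below 0.2 rad and y of slat5 in the frame of rack between -0.02 and 0.02 m and x of slat5 in the frame of rack between -0.055 and -0.022 m) or (z of slat5 in the frame of rack between 0.06 and 0.07 m and angle between the x axis of slat5 and the x axis of rack, either way round below 0.2 rad and x of slat5 in the frame of rack between -0.02 and 0.02 m and y of slat5 in the frame of rack between -0.055 and 0.055 m))); the robot touches nothing.
It fails at once if the hammer is shifted more than 30 mm (distance of hammer from where it was at the start of the episode above 0.03 m).
It fails at once if the glue pot is shifted more than 30 mm (distance of glue from where it was at the start of the episode above 0.03 m).
It fails at once if the wax block is shifted more than 30 mm (distance of beeswax from where it was at the start of the episode above 0.03 m).
Of slat1, slat2, slat3, slat4, slat5 only 4 to 5 are there at a start; the rules pass over those that are not, and their reading is None.
At some moment in a run one of jar may be knocked a few centimetres aside while the robot is not near it.
Once in a run the grip may slacken for a moment while it holds something.
It also fails if it takes over 210 s, if anything falls off the work surface, if the arm or the gripper's body presses on something with over 40 N, if the wrist force passes 120 N, or if a joint passes its speed limit or range.

## Robot

A 6-joint arm with a two-finger parallel gripper is mounted at the origin on the work surface. World frame = base frame: x ahead of the robot, y to its left, z up, the work surface at z = 0. Lengths are in mm, angles in rad, forces in N, time in s.
With the tool pointing down it reaches from about 325 to 1000 mm from the base axis. Payload 5.1 kg.
Tool frame: the origin (TCP) lies on the centre line of the jaws, within the pads' length; the fingertips stand 11 mm ahead of it and the grasp point (between the pads) lies 8 mm behind it (robot.nose_length is the z of the fingertips in the tool frame, in mm); z points along the fingers, y is the line along which they close (so a half turn about z gives the same grasp; the last joint's range is limited). The gripper opens to 85 mm and grips with 20 to 120 N. Pads are 22 mm wide; open, the fingers measure 114 mm over their backs; the gripper's body (76 mm by 85 mm) begins 54 mm behind the grasp point. The pads swing forward as they close: fully open they stand 13 mm farther back than shut.
Start: joints at [1.038, 0.124, 1.65, -0, 1.367, -0.083], TCP at [282.629, 585.325, 242.322] pointing down, gripper open.
Joint ranges: [-2.61, 2.61], [-1.02, 2.33], [0.03, 2.71], [-1.35, 4.49], [0.32, 2.68], [-2.91, 2.91]. Speed limits (rad/s): [2.57, 2.57, 3.14, 3.14, 3.14, 3.14].

## Interface

Orientations are given as a unit quaternion [x, y, z, w].
In Python, from workcell import robot gives the robot as it stands.
- The arm moves only by the shell command python3 -m handwheel 'ROWS'. ROWS is JSON, a list of rows, each an object with "slide": the shift along the tool's x, y, z in m, a list of three; "yaw": the turn about the tool's z in degrees; "claw": the opening, from -1 (shut) to 1 (fully open). A call has exactly 5 rows; each row shifts and turns the commanded pose from where the row before left it, along the tool's axes as they then stand; what a row does not reach is not made up. A row lasts 1/8 s, in which the tool goes at most 62.5 mm and 10.7 degrees, less where a joint would pass 70% of its speed; a pose out of reach is approached as far as the arm can. A call is refused whole if a number of a shift passes 0.0625 or a number of a turn 10.7, either way. A call with a gripper value outside its range is refused whole. The fingers move at their own pace and stop on an object; the grip force is fixed at half the most. Time passes only in rows, so rows that do not move let the fingers close, or fill a call up. It gives the time, the measured TCP pose, the force, the opening and the grip force at its end, in the units of the state.
- robot.sense(): the state, without advancing time (a new reading comes with each control period).
- robot.snapshot(name): name is "scene" or "top" or "wrist"; returns a dict with "image" (400x640x3 uint8, blue, green, red), "depth" (400x640 float32, mm along the optical axis (not along the pixel's ray), 0 where there is no reading), "fov_y" (degrees; the focal length in pixels is half the picture's height over the tangent of half this angle, whatever the lens; pixels are square), "cx", "cy" (the principal point, pixels), "k1" (the pictures are not rectified: a ray, as slopes to the right and down, at radius r is drawn at 1 + k1 r^2 times it, then the intrinsics apply), "R" (3x3) and "t" (3): a world point X has camera coordinates R X + t; the wrist camera has in their place "hand_eye" (4x4, takes a point from camera to tool coordinates, whose origin is the TCP and whose axes are the flange's). Camera axes: x right, y down, z forward; pixel columns grow to the right and rows downward; lengths in mm; the calibration is good to about 2 mm. A picture is of the moment at which its call begins: read the wrist's pose just before it.
- robot.close_job(): hands the job in; it is judged then, once.
The state is a dict: "time_s": time; "joint_positions": joint angles; "qd": joint speeds; "effort": joint torques, N m; "tool_pos": TCP position; "orientation": TCP orientation; "contact_force": force on the tool from outside, world axes, zero at the start; "torque": the same for the moment, N m; "width": finger opening in mm; "finger_force": force on a finger pad.
Only numpy, scipy, OpenCV 4.12 (cv2) and the standard library are available. Lean on these libraries where they do the work, as an engineer would, in place of code of your own. Each camera call takes 0.05 s, during which the arm holds its last target. There are 200 camera calls.

## Working session

There is one attempt and no reset: what is moved stays moved. The work goes in short steps, Python scripts to look and compute and a shell command to move; the robot and the scene stay as the last step left them, time stands still between calls to the robot, and variables do not carry over. Pictures are saved under pics/ and viewed, at most 14 in all, crops included, and the job is handed in when it is done.

```bash
mkdir -p pics; cat > h.py <<'E'
import numpy as np, cv2
from scipy.spatial.transform import Rotation as Ro
from workcell import robot
def snap(n):
    st=robot.sense(); s=robot.snapshot(n)
    f=200/np.tan(np.radians(s['fov_y'])/2); s['K']=np.array([[f,0,s['cx']],[0,f,s['cy']],[0,0,1.]])
    s['D']=np.array([s['k1'],0,0,0.])
    if 'hand_eye' in s:
        H=np.array(s['hand_eye']); Rt=Ro.from_quat(st['orientation']).as_matrix()
        s['C']=Rt@H[:3,:3]; s['o']=Rt@H[:3,3]+np.array(st['tool_pos'])
    else:
        R=np.array(s['R']); s['C']=R.T; s['o']=-R.T@np.array(s['t'])
    return s
def rays(s,uv):
    p=cv2.undistortPoints(np.float64(uv).reshape(-1,1,2),s['K'],s['D']).reshape(-1,2)
    return np.c_[p,np.ones(len(p))]@s['C'].T
def onz(s,uv,z):
    d=rays(s,uv); return s['o']+d*((z-s['o'][2])/d[:,2])[:,None]
def cloud(s):
    v,u=np.mgrid[0:400,0:640]; uv=np.c_[u.ravel(),v.ravel()]
    return (s['o']+rays(s,uv)*s['depth'].ravel()[:,None]).reshape(400,640,3)
def save(s,n): cv2.imwrite('pics/'+n+'.png',s['image'])
E
python3 - <<'E'
from h import *
st=robot.sense(); print({k:np.round(v,3).tolist() for k,v in st.items()}); print(Ro.from_quat(st['orientation']).as_matrix().round(3), robot.nose_length)
for n in ['top','scene','wrist']:
    s=snap(n); save(s,n+'0'); print(n,s['o'].round(0),s['fov_y'],s['k1'])
E
python3 -m handwheel --help | head -20
```

```text
{'time_s': 0.0, 'joint_positions': [1.038, 0.125, 1.652, -0.0, 1.368, -0.083], 'qd': [-0.0, 0.0, -0.0, 0.002, 0.001, -0.0], 'effort': [0.001, -42.362, -36.545, -0.0, 0.007, -0.0], 'tool_pos': [282.343, 584.829, 241.054], 'orientation': [0.223, 0.975, -0.001, -0.0], 'contact_force': [0.25, -0.464, 0.135], 'torque': [-0.036, 0.026, -0.012], 'finger_force': 0.0, 'width': 85.198}
[[-0.901  0.435 -0.001]
 [ 0.435  0.901 -0.002]
 [ 0.    -0.002 -1.   ]] 11.0
top [ 308.   19. 1336.] 45.39225742918238 0.008091513435178707
scene [1133. -414.  957.] 51.35278852342793 0.0027930186290810615
wrist [219. 615. 373.] 69.7170345738392 -0.05305374864590384invalid input: not JSON, or not a number
```

View pics/top0.png

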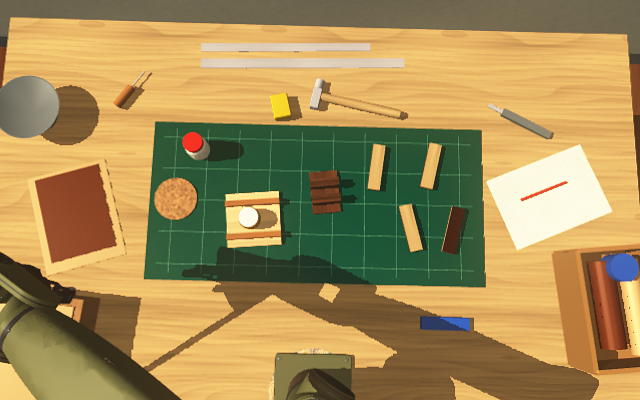

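View pics/scene0.png

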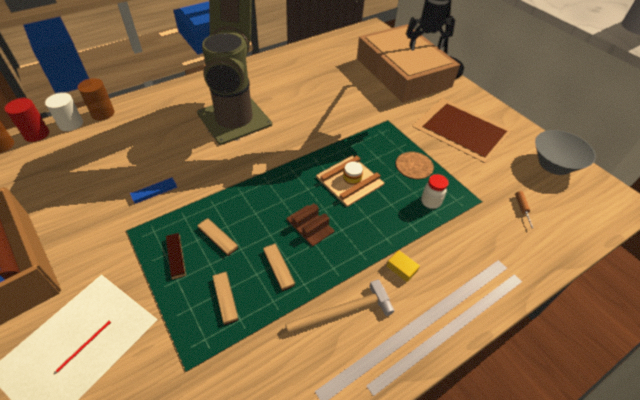

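The top view shows four slats: pale (dyed face down) at px (378,167), (431,166) and (411,228), and dark (face up) at (453,230). The rack with the jar is at (253,219), the stand at (325,192), the coaster at (176,199) and the glue pot at (196,146).

```bash
cat > m.py <<'E'
from h import *
import sys
def rect(s,m,z,lo,hi,lab):
    cs,_=cv2.findContours(m.astype(np.uint8)*255,cv2.RETR_EXTERNAL,cv2.CHAIN_APPROX_NONE)
    for c in cs:
        if len(c)<15: continue
        P=onz(s,c.reshape(-1,2),z)[:,:2].astype(np.float32)
        (x,y),(w,h),a=cv2.minAreaRect(P)
        if w<h: w,h,a=h,w,a-90
        if lo<w*h<hi: print(lab,'c',round(x,1),round(y,1),'size',round(w),round(h),'long axis deg',round((a+90)%180-90,1))
if __name__=='__main__':
    s=snap('top'); hsv=cv2.cvtColor(s['image'],cv2.COLOR_BGR2HSV).astype(int); H,S,V=hsv[...,0],hsv[...,1],hsv[...,2]
    C=cloud(s); X,Y,Z=C[...,0],C[...,1],C[...,2]
    mat=(X>150)&(X<610)&(Y<500)&(Y>-480)
    wood=mat&(H<28)&(V>120)
    rect(s,wood,19,2500,30000,'wood z19')
    dark=mat&((H<28)|(H>165))&(V<=120)
    rect(s,dark,19,2500,30000,'dark z19')
    rect(s,mat&(Z>35)&(Z<53)&(Y<300),45,500,30000,'jar/stand z45')
    for lab,m,z in [('jarcap',mat&(V>150)&(S<70)&(Z>35)&(Z<80),58),('coaster',mat&(H<28)&(V>70)&(Y>190)&(Z<20),7)]:
        P=onz(s,np.argwhere(m)[:,::-1],z); print(lab,np.median(P,0).round(1),P.min(0).round(),P.max(0).round())
    for n,u,v in [('mat',350,150),('rack',253,205),('stand',325,192),('slat',378,167)]: print(n,C[v,u].round(1))
E
python3 m.py
```

```text
wood z19 c 449.0 -260.8 size 131 36 long axis deg 13.9
wood z19 c 462.3 176.3 size 151 151 long axis deg 4.7
wood z19 c 514.0 394.0 size 117 115 long axis deg -88.5
dark z19 c 165.4 -235.4 size 239 14 long axis deg 89.1
dark z19 c 212.4 -130.9 size 417 63 long axis deg 88.2
dark z19 c 221.1 188.1 size 89 37 long axis deg -87.0
dark z19 c 445.1 -380.1 size 131 35 long axis deg -13.8
dark z19 c 544.0 -22.8 size 119 82 long axis deg 6.7
jar/stand z45 c 457.9 176.8 size 57 41 long axis deg -42.8
jar/stand z45 c 522.8 -24.8 size 79 24 long axis deg -83.3
jar/stand z45 c 568.1 -19.2 size 80 23 long axis deg -83.2
jarcap [464.3 184.8  58. ] [438. 160.  58.] [489. 209.  58.]
coaster [259.9 372.7   7. ] [151. 189.   7.] [609. 499.   7.]
mat [669.7 -92.5   2. ]
rack [501.5 177.5  13.7]
stand [543.8 -22.8  11.4]
slat [ 617.  -170.2   22.6]
```

```bash
sed -i 's/X<610/X<700/' m.py; cat >> m.py <<'E'
    print('--')
    rect(s,wood&(Y>100)&(Y<270),13,2500,30000,'rack z13')
    rect(s,wood&(Y>310)&(Z<30),7,2500,30000,'coaster z7')
    rect(s,mat&(H>165)|mat&(H<8)&(S>180)&(V>130),93,1000,9000,'glue cap z93')
E
python3 m.py | grep -v dark
```

```text
wood z19 c 449.0 -260.8 size 131 36 long axis deg 13.9
wood z19 c 462.3 176.3 size 151 151 long axis deg 4.7
wood z19 c 515.4 394.1 size 117 116 long axis deg 47.8
wood z19 c 619.1 -165.2 size 132 35 long axis deg -7.2
wood z19 c 627.0 -319.5 size 132 36 long axis deg -12.5
wood z19 c 666.8 347.6 size 85 58 long axis deg 46.4
jar/stand z45 c 457.9 176.8 size 57 41 long axis deg -42.8
jar/stand z45 c 523.3 -24.8 size 79 23 long axis deg -83.3
jar/stand z45 c 568.2 -19.1 size 80 23 long axis deg -83.3
jarcap [465.2 186.8  58. ] [438. 160.  58.] [640. 359.  58.]
coaster [263.9 376.9   7. ] [150. 189.   7.] [697. 499.   7.]
mat [669.9 -92.6   1.2]
rack [501.9 177.9  10.9]
stand [544.1 -22.9   9.9]
slat [ 617.9 -170.8   18.5]
--
rack z13 c 220.1 183.4 size 169 137 long axis deg 89.7
rack z13 c 463.0 177.1 size 152 151 long axis deg 4.6
coaster z7 c 517.3 397.5 size 118 117 long axis deg 47.8
glue cap z93 c 657.3 337.7 size 53 48 long axis deg 3.2
```

```bash
cat > go.py <<'E'
# go.py  jawangle x y z [x y z ...]: yaw to do first (deg), then slides (mm, tool axes) leg by leg
from h import *
import sys
a=list(map(float,sys.argv[1:])); st=robot.sense()
R=Ro.from_quat(st['orientation']).as_matrix(); p=np.array(st['tool_pos'])
ang=np.degrees(np.arctan2(R[1,1],R[0,1])); d=(a[0]-ang+90)%180-90
t=np.radians(ang+d); y=np.array([np.cos(t),np.sin(t),0]); x=np.array([-y[1],y[0],0])
print('t',round(st['time_s'],2),'at',p.round(1),'ang',round(ang,1),'w',round(st['width'],1),'F',np.round(st['contact_force'],1),'ff',round(st['finger_force'],1),'j6',round(st['joint_positions'][5],2)); print('yaw',round(-d,1))
for i in range(1,len(a),3):
    q=np.array(a[i:i+3]); e=q-p; print('slide',round(e@x,1),round(e@y,1),round(-e[2],1)); p=q
E
python3 go.py 94.6 464 185 120 464 185 36 464 185 130 517 397 130 517 397 33
```

```text
t 0.25 at [282.5 585.1 241.7] ang 64.2 w 85.5 F [-0.1 -0.5  0.1] ff 0.0 j6 -0.08
yaw -30.4
slide -148.8 -413.4 121.7
slide 0.0 0.0 84.0
slide 0.0 0.0 -94.0
slide -69.8 207.1 -0.0
slide 0.0 0.0 97.0
```

```bash
python3 -m handwheel '[{"slide":[0,0,0],"yaw":-10.1,"claw":1},{"slide":[0,0,0],"yaw":-10.1,"claw":1},{"slide":[0,0,0],"yaw":-10.2,"claw":1},{"slide":[-0.0149,-0.0413,0],"yaw":0,"claw":1},{"slide":[-0.0149,-0.0413,0],"yaw":0,"claw":1}]'
python3 -m handwheel '[{"slide":[-0.0149,-0.0413,0.01],"yaw":0,"claw":1},{"slide":[-0.0149,-0.0413,0.02],"yaw":0,"claw":1},{"slide":[-0.0149,-0.0413,0.02],"yaw":0,"claw":1},{"slide":[-0.0149,-0.0413,0.02],"yaw":0,"claw":1},{"slide":[-0.0149,-0.0413,0.02],"yaw":0,"claw":1}]'
python3 -m handwheel '[{"slide":[-0.0149,-0.0413,0.01],"yaw":0,"claw":1},{"slide":[-0.0149,-0.0413,0.01],"yaw":0,"claw":1},{"slide":[-0.0149,-0.0417,0.01],"yaw":0,"claw":1},{"slide":[0,0,0],"yaw":0,"claw":1},{"slide":[0,0,0],"yaw":0,"claw":1}]'
python3 - <<'E'
from h import *
s=snap('wrist'); save(s,'w1')
C=cloud(s); hsv=cv2.cvtColor(s['image'],cv2.COLOR_BGR2HSV)
m=(hsv[...,2]>150)&(hsv[...,1]<70)&(C[...,2]>50)&(C[...,2]<68)&(abs(C[...,0]-464)<60)&(abs(C[...,1]-185)<60)
P=onz(s,np.argwhere(m)[:,::-1],58); print(m.sum(),P.min(0),P.max(0),(P.min(0)+P.max(0))/2)
E
python3 go.py 94.6 464 185 36 464 185 130 517 397 130 517 397 33
```

```text
time_s: 0.88
tool_pos: [319.1, 504.6, 242.0]
orientation: [-0.041, 0.999, -0.0, -0.0]
contact_force: [0.3, -0.1, 0.6]
width: 85.5
finger_force: 0.0
time_s: 1.5
tool_pos: [410.3, 304.3, 151.8]
orientation: [-0.04, 0.999, 0.0, 0.0]
contact_force: [0.4, -0.1, 0.1]
width: 85.6
finger_force: 0.0
time_s: 2.12
tool_pos: [464.4, 185.6, 122.4]
orientation: [-0.04, 0.999, 0.0, -0.0]
contact_force: [-0.4, 0.8, -0.0]
width: 85.3
finger_force: 0.0
3998 [436.63781411 156.7445296   58.        ] [490.43135627 208.71932143  58.        ] [463.53458519 182.73192551  58.        ]
t 2.17 at [464.4 186.  122.6] ang 94.7 w 85.6 F [-0.2 -0.   0.2] ff 0.0 j6 -1.38
yaw 0.1
slide 0.5 -0.9 86.6
slide 0.0 0.0 -94.0
slide -69.8 207.1 -0.0
slide 0.0 0.0 97.0
```

View pics/w1.png

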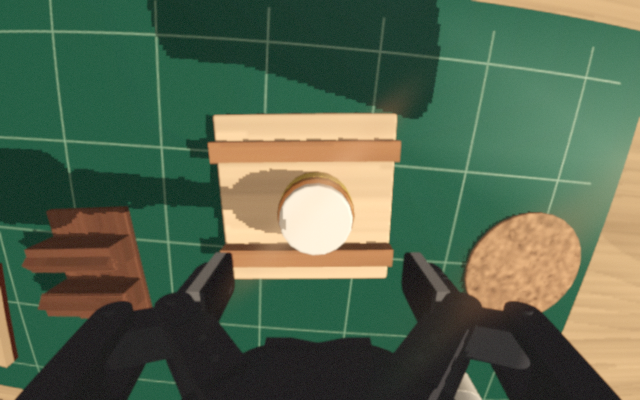

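The wrist view shows the jar's cap at (316,217) between the bearers and the open fingers clear on both sides.

```bash
python3 -m handwheel '[{"slide":[0.001,-0.001,0.03],"yaw":0,"claw":1},{"slide":[0,-0.001,0.03],"yaw":0,"claw":1},{"slide":[0,-0.001,0.026],"yaw":0,"claw":1},{"slide":[0,0,0],"yaw":0,"claw":-1},{"slide":[0,0,0],"yaw":0,"claw":-1}]'
python3 -m handwheel '[{"slide":[0,0,0],"yaw":0,"claw":-1},{"slide":[0,0,0],"yaw":0,"claw":-1},{"slide":[0,0,0],"yaw":0,"claw":-1},{"slide":[0,0,-0.01],"yaw":0,"claw":-1},{"slide":[0,0,-0.02],"yaw":0,"claw":-1}]'
python3 -m handwheel '[{"slide":[0,0,-0.03],"yaw":0,"claw":-1},{"slide":[0,0,-0.03],"yaw":0,"claw":-1},{"slide":[-0.01,0.03,0],"yaw":0,"claw":-1},{"slide":[-0.01,0.03,0],"yaw":0,"claw":-1},{"slide":[-0.01,0.03,0],"yaw":0,"claw":-1}]'
python3 -m handwheel '[{"slide":[-0.01,0.03,0],"yaw":0,"claw":-1},{"slide":[-0.01,0.03,0],"yaw":0,"claw":-1},{"slide":[-0.01,0.03,0],"yaw":0,"claw":-1},{"slide":[-0.01,0.03,0],"yaw":0,"claw":-1},{"slide":[0,0,0],"yaw":0,"claw":-1}]'
python3 go.py 94.6 517 397 70 517 397 31
```

```text
time_s: 2.8
tool_pos: [464.4, 183.3, 37.9]
orientation: [-0.041, 0.999, 0.0, 0.001]
contact_force: [0.1, 0.0, -1.6]
width: 58.0
finger_force: 64.2
time_s: 3.42
tool_pos: [462.7, 181.8, 65.9]
orientation: [-0.04, 0.999, -0.0, -0.001]
contact_force: [0.2, -0.1, -1.9]
width: 57.9
finger_force: 64.6
time_s: 4.05
tool_pos: [486.6, 275.0, 126.9]
orientation: [-0.04, 0.999, -0.0, 0.0]
contact_force: [-1.1, -1.5, -0.4]
width: 58.1
finger_force: 67.0
time_s: 4.68
tool_pos: [516.7, 398.6, 126.6]
orientation: [-0.041, 0.999, 0.0, 0.0]
contact_force: [0.1, -0.6, -1.6]
width: 58.2
finger_force: 67.3
t 4.67 at [516.7 398.6 126.6] ang 94.7 w 58.2 F [ 0.1 -0.6 -1.6] ff 67.3 j6 -1.08
yaw 0.1
slide -0.1 -1.6 56.6
slide 0.0 0.0 39.0
```

```bash
python3 -m handwheel '[{"slide":[0,-0.002,0.03],"yaw":0,"claw":-1},{"slide":[0,0,0.03],"yaw":0,"claw":-1},{"slide":[0,0,0.02],"yaw":0,"claw":-1},{"slide":[0,0,0.008],"yaw":0,"claw":-1},{"slide":[0,0,0.005],"yaw":0,"claw":-1}]'
python3 -m handwheel '[{"slide":[0,0,0],"yaw":0,"claw":-1},{"slide":[0,0,0.001],"yaw":0,"claw":-1},{"slide":[0,0,0],"yaw":0,"claw":1},{"slide":[0,0,0],"yaw":0,"claw":1},{"slide":[0,0,0],"yaw":0,"claw":1}]'
python3 -m handwheel '[{"slide":[0,0,-0.02],"yaw":0,"claw":1},{"slide":[0,0,-0.04],"yaw":0,"claw":1},{"slide":[0,0,-0.05],"yaw":0,"claw":1},{"slide":[0,0,-0.05],"yaw":0,"claw":1},{"slide":[0,0,0],"yaw":0,"claw":1}]'
cat > j.py <<'E'
from h import *
s=snap('wrist'); save(s,'wj')
C=cloud(s); hsv=cv2.cvtColor(s['image'],cv2.COLOR_BGR2HSV)
m=(hsv[...,2]>150)&(hsv[...,1]<70)&(C[...,2]>45)&(C[...,2]<60)&(abs(C[...,0]-517)<80)&(abs(C[...,1]-397)<80)
P=onz(s,np.argwhere(m)[:,::-1],52); print('jar',m.sum(),((P.min(0)+P.max(0))/2).round(1))
m=(hsv[...,0]<20)&(C[...,2]<15)&(hsv[...,2]>60)&(abs(C[...,0]-517)<62)&(abs(C[...,1]-397)<62)
P=onz(s,np.argwhere(m)[:,::-1],7); print('coaster',m.sum(),((P.min(0)+P.max(0))/2).round(1),np.ptp(P,0).round())
E
python3 j.py
python3 go.py 76.2 445.1 -380 200 445 -380 100 445 -380 17
```

```text
time_s: 5.3
tool_pos: [517.2, 395.2, 33.7]
orientation: [-0.04, 0.999, 0.0, 0.0]
contact_force: [0.5, 0.8, -1.6]
width: 58.1
finger_force: 67.3
time_s: 5.92
tool_pos: [517.0, 395.4, 32.8]
orientation: [-0.04, 0.999, 0.0, 0.0]
contact_force: [-0.3, 0.1, 0.3]
width: 85.2
finger_force: 0.0
time_s: 6.55
tool_pos: [519.7, 397.2, 201.0]
orientation: [-0.04, 0.999, 0.003, 0.006]
contact_force: [1.7, -0.1, 0.2]
width: 85.5
finger_force: 0.0
jar 2133 [518.  394.2  52. ]
coaster 5620 [517.3 394.8   7. ] [119. 118.   0.]
t 6.6 at [518.3 396.2 197.3] ang 94.6 w 85.6 F [-0.3 -1.  -0.7] ff 0.0 j6 -1.08
yaw 18.4
slide -114.1 -771.3 -2.7
slide 0.1 -0.0 100.0
slide 0.0 0.0 83.0
```

```bash
python3 -m handwheel '[{"slide":[0,0,0],"yaw":9.2,"claw":1},{"slide":[0,0,0],"yaw":9.2,"claw":1},{"slide":[-0.0088,-0.0593,0],"yaw":0,"claw":1},{"slide":[-0.0088,-0.0593,0],"yaw":0,"claw":1},{"slide":[-0.0088,-0.0593,0],"yaw":0,"claw":1}]' | head -2
python3 -m handwheel '[{"slide":[-0.0088,-0.0593,0],"yaw":0,"claw":1},{"slide":[-0.0088,-0.0593,0],"yaw":0,"claw":1},{"slide":[-0.0088,-0.0593,0],"yaw":0,"claw":1},{"slide":[-0.0088,-0.0593,0],"yaw":0,"claw":1},{"slide":[-0.0088,-0.0593,0],"yaw":0,"claw":1}]' | head -2
python3 -m handwheel '[{"slide":[-0.0088,-0.0593,0],"yaw":0,"claw":1},{"slide":[-0.0088,-0.0593,0],"yaw":0,"claw":0.5},{"slide":[-0.0088,-0.0593,0],"yaw":0,"claw":0.5},{"slide":[-0.0088,-0.0593,0],"yaw":0,"claw":0.5},{"slide":[-0.0088,-0.0593,0.05],"yaw":0,"claw":0.5}]' | head -2
python3 -m handwheel '[{"slide":[0,0,0.02],"yaw":0,"claw":0.5},{"slide":[0,0,0],"yaw":0,"claw":0.5},{"slide":[0,0,0],"yaw":0,"claw":0.5},{"slide":[0,0,0],"yaw":0,"claw":0.5},{"slide":[0,0,0],"yaw":0,"claw":0.5}]' | head -2
cat > ws.py <<'E'
# wrist view: slat rectangles near the tool (z plane arg)
from m import *
import sys
z=float(sys.argv[1]) if len(sys.argv)>1 else 19
s=snap('wrist'); 
if len(sys.argv)>2: save(s,sys.argv[2])
hsv=cv2.cvtColor(s['image'],cv2.COLOR_BGR2HSV).astype(int); H,S,V=hsv[...,0],hsv[...,1],hsv[...,2]
C=cloud(s); Z=C[...,2]; near=(abs(Z-z)<7)
rect(s,near&((H<28)|(H>165))&(V>110)&(S>30),z,2500,9000,'pale')
rect(s,near&((H<28)|(H>165))&(V<=110)&(S>30),z,2500,9000,'dark')
E
python3 ws.py 19 w2
python3 go.py 76.2 445 -380 16
```

```text
time_s: 7.22
tool_pos: [498.7, 214.3, 190.9]
time_s: 7.85
tool_pos: [470.9, -83.9, 191.3]
time_s: 8.48
tool_pos: [446.3, -372.7, 154.9]
time_s: 9.1
tool_pos: [446.2, -368.7, 133.7]
pale c 607.3 -167.1 size 112 35 long axis deg -6.9
pale c 450.3 -264.9 size 131 35 long axis deg 13.8
dark c 446.8 -383.6 size 130 34 long axis deg -13.8
t 9.15 at [ 446.  -368.7  133.4] ang 76.3 w 64.3 F [ 0.3 -0.  -0.2] ff 0.0 j6 -2.11
yaw 0.1
slide -1.7 -11.2 117.4
```

View pics/w2.png

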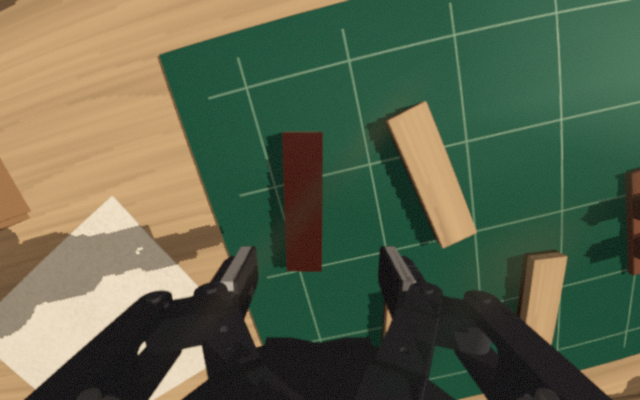

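The wrist view shows the dark slat at (303,200), centred laterally with the jaws, and pale slats at (432,175) and (545,300).

```bash
python3 -m handwheel '[{"slide":[-0.002,-0.013,0.04],"yaw":0,"claw":0.5},{"slide":[0,0,0.04],"yaw":0,"claw":0.5},{"slide":[0,0,0.025],"yaw":0,"claw":0.5},{"slide":[0,0,0.012],"yaw":0,"claw":0.5},{"slide":[0,0,0],"yaw":0,"claw":-1}]' | head -3
python3 -m handwheel '[{"slide":[0,0,0],"yaw":0,"claw":-1},{"slide":[0,0,0],"yaw":0,"claw":-1},{"slide":[0,0,0],"yaw":0,"claw":-1},{"slide":[0,0,0],"yaw":0,"claw":-1},{"slide":[0,0,0],"yaw":0,"claw":-1}]'
python3 -m handwheel '[{"slide":[0,0,-0.02],"yaw":0,"claw":-1},{"slide":[0,0,-0.04],"yaw":0,"claw":-1},{"slide":[0,0,-0.04],"yaw":0,"claw":-1},{"slide":[0,0,-0.03],"yaw":0,"claw":-1},{"slide":[0,0,0],"yaw":0,"claw":-1}]'
python3 go.py 94.6 460 215 147 460 215 60 460 215 42
```

```text
time_s: 9.78
tool_pos: [444.2, -381.7, 15.0]
orientation: [0.12, 0.993, 0.0, -0.0]
time_s: 10.4
tool_pos: [445.2, -382.8, 16.9]
orientation: [0.12, 0.993, -0.001, 0.001]
contact_force: [-0.2, 0.1, 7.1]
width: 32.9
finger_force: 62.8
time_s: 11.02
tool_pos: [445.7, -383.4, 149.6]
orientation: [0.12, 0.993, -0.002, 0.003]
contact_force: [-0.2, 0.2, -0.3]
width: 32.6
finger_force: 62.0
t 11.03 at [ 445.7 -383.4  149.6] ang 76.2 w 32.6 F [-0.2  0.2 -0.3] ff 62.0 j6 -2.13
yaw -18.4
slide -62.2 595.4 2.6
slide 0.0 0.0 87.0
slide 0.0 0.0 18.0
```

```bash
python3 -m handwheel '[{"slide":[0,0,0],"yaw":-9.2,"claw":-1},{"slide":[0,0,0],"yaw":-9.2,"claw":-1},{"slide":[-0.0052,0.0496,0],"yaw":0,"claw":-1},{"slide":[-0.0052,0.0496,0],"yaw":0,"claw":-1},{"slide":[-0.0052,0.0496,0],"yaw":0,"claw":-1}]' | head -2
python3 -m handwheel '[{"slide":[-0.0052,0.0496,0],"yaw":0,"claw":-1},{"slide":[-0.0052,0.0496,0],"yaw":0,"claw":-1},{"slide":[-0.0052,0.0496,0],"yaw":0,"claw":-1},{"slide":[-0.0052,0.0496,0],"yaw":0,"claw":-1},{"slide":[-0.0052,0.0496,0],"yaw":0,"claw":-1}]' | head -2
python3 -m handwheel '[{"slide":[-0.0052,0.0496,0],"yaw":0,"claw":-1},{"slide":[-0.0052,0.0496,0],"yaw":0,"claw":-1},{"slide":[-0.0052,0.0496,0],"yaw":0,"claw":-1},{"slide":[-0.0052,0.0496,0],"yaw":0,"claw":-1},{"slide":[0,0,0],"yaw":0,"claw":-1}]' | tail -2
python3 go.py 94.6 460 215 60 460 215 42.5
```

```text
time_s: 11.65
tool_pos: [446.7, -230.4, 143.6]
time_s: 12.28
tool_pos: [452.5, 18.5, 143.9]
width: 32.4
finger_force: 62.0
t 12.9 at [457.2 218.6 143.9] ang 94.9 w 32.4 F [ 0.4 -0.9 -1.5] ff 62.0 j6 -1.32
yaw 0.3
slide -2.5 -3.8 83.9
slide 0.0 0.0 17.5
```

```bash
python3 -m handwheel '[{"slide":[-0.002,-0.003,0.04],"yaw":0,"claw":-1},{"slide":[0,0,0.03],"yaw":0,"claw":-1},{"slide":[0,0,0.02],"yaw":0,"claw":-1},{"slide":[0,0,0.01],"yaw":0,"claw":-1},{"slide":[0,0,0.001],"yaw":0,"claw":-1}]'
python3 -m handwheel '[{"slide":[0,0,0],"yaw":0,"claw":-1},{"slide":[0,0,0],"yaw":0,"claw":0.2},{"slide":[0,0,0],"yaw":0,"claw":0.2},{"slide":[0,0,0],"yaw":0,"claw":0.2},{"slide":[0,0,-0.03],"yaw":0,"claw":0.2}]'
python3 -m handwheel '[{"slide":[0,0,-0.04],"yaw":0,"claw":0.2},{"slide":[0,0,-0.04],"yaw":0,"claw":0.2},{"slide":[0,0,-0.03],"yaw":0,"claw":0.2},{"slide":[0,0,0],"yaw":0,"claw":0.2},{"slide":[0,0,0],"yaw":0,"claw":0.2}]'
python3 ws.py 44 w3
python3 go.py 103.8 397 -277 120
```

```text
time_s: 13.52
tool_pos: [460.0, 212.7, 43.4]
orientation: [-0.04, 0.999, -0.0, -0.001]
contact_force: [-0.7, -0.2, 0.0]
width: 32.5
finger_force: 62.1
time_s: 14.15
tool_pos: [458.5, 212.8, 72.2]
orientation: [-0.04, 0.999, -0.001, -0.003]
contact_force: [-0.1, -1.0, 0.9]
width: 51.0
finger_force: 0.0
time_s: 14.78
tool_pos: [460.1, 213.3, 183.1]
orientation: [-0.04, 0.999, -0.0, -0.001]
contact_force: [-0.2, -0.9, -0.4]
width: 51.5
finger_force: 0.0
pale c 449.4 211.4 size 104 34 long axis deg 4.2
t 14.82 at [459.7 213.2 182.5] ang 94.6 w 51.3 F [ 0.1 -0.1 -0.1] ff 0.0 j6 -1.32
yaw -9.2
slide 177.9 -461.1 62.5
```

```bash
python3 -m handwheel '[{"slide":[0,0,0],"yaw":-9.2,"claw":0.5},{"slide":[0.0178,-0.0461,0],"yaw":0,"claw":0.5},{"slide":[0.0178,-0.0461,0],"yaw":0,"claw":0.5},{"slide":[0.0178,-0.0461,0],"yaw":0,"claw":0.5},{"slide":[0.0178,-0.0461,0],"yaw":0,"claw":0.5}]' | head -2
python3 -m handwheel '[{"slide":[0.0178,-0.0461,0],"yaw":0,"claw":0.5},{"slide":[0.0178,-0.0461,0],"yaw":0,"claw":0.5},{"slide":[0.0178,-0.0461,0],"yaw":0,"claw":0.5},{"slide":[0.0178,-0.0461,0],"yaw":0,"claw":0.5},{"slide":[0.0178,-0.0461,0.03],"yaw":0,"claw":0.5}]' | head -2
python3 -m handwheel '[{"slide":[0.0178,-0.0461,0.03],"yaw":0,"claw":0.5},{"slide":[0,0,0],"yaw":0,"claw":0.5},{"slide":[0,0,0],"yaw":0,"claw":0.5},{"slide":[0,0,0],"yaw":0,"claw":0.5},{"slide":[0,0,0],"yaw":0,"claw":0.5}]' | head -2
python3 ws.py 19
python3 go.py 103.9 398 -275 18
```

```text
time_s: 15.45
tool_pos: [434.2, 16.1, 182.3]
time_s: 16.08
tool_pos: [404.8, -230.0, 154.9]
time_s: 16.7
tool_pos: [398.7, -276.1, 125.1]
pale c 469.5 105.1 size 80 48 long axis deg 15.0
pale c 449.4 -264.9 size 130 34 long axis deg 14.0
t 16.75 at [ 398.6 -276.2  125. ] ang 103.9 w 64.1 F [-0.3 -0.4 -0.1] ff 0.0 j6 -2.53
yaw 0.0
slide 0.3 1.3 107.0
```

```bash
python3 -m handwheel '[{"slide":[0,0,0.04],"yaw":0,"claw":0.5},{"slide":[0,0,0.04],"yaw":0,"claw":0.5},{"slide":[0,0,0.02],"yaw":0,"claw":0.5},{"slide":[0,0,0.007],"yaw":0,"claw":0.5},{"slide":[0,0,0],"yaw":0,"claw":-1}]' | head -2
python3 -m handwheel '[{"slide":[0,0,0],"yaw":0,"claw":-1},{"slide":[0,0,0],"yaw":0,"claw":-1},{"slide":[0,0,0],"yaw":0,"claw":-1},{"slide":[0,0,0],"yaw":0,"claw":-1},{"slide":[0,0,0],"yaw":0,"claw":-1}]'
python3 -m handwheel '[{"slide":[0,0,-0.02],"yaw":3.6,"claw":-1},{"slide":[0,0,-0.02],"yaw":3.6,"claw":-1},{"slide":[0,0,-0.02],"yaw":0,"claw":-1},{"slide":[0,0,0],"yaw":0,"claw":-1},{"slide":[0,0,0],"yaw":0,"claw":-1}]'
python3 ws.py 70 w4
python3 go.py 96.7 360 -44 78 360 -44 20
```

```text
time_s: 17.38
tool_pos: [398.4, -276.7, 17.7]
time_s: 18.0
tool_pos: [399.2, -277.6, 18.9]
orientation: [-0.12, 0.993, -0.001, 0.001]
contact_force: [0.3, -0.3, 6.0]
width: 32.3
finger_force: 61.1
time_s: 18.62
tool_pos: [397.6, -276.3, 76.5]
orientation: [-0.058, 0.998, 0.0, -0.0]
contact_force: [-0.5, 0.5, -0.1]
width: 32.2
finger_force: 60.4
pale c 418.0 -274.8 size 67 47 long axis deg 7.9
t 18.68 at [ 397.4 -276.2   76.2] ang 96.6 w 31.9 F [-0.5  0.7 -0.4] ff 60.4 j6 -2.4
yaw -0.1
slide 10.0 234.9 -1.8
slide 0.0 0.0 58.0
```

View pics/w4.png

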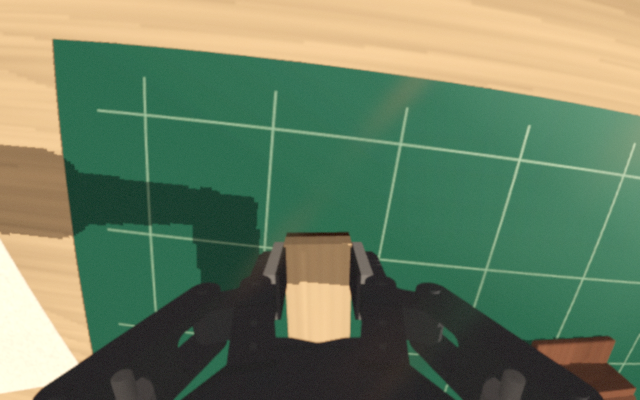

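The slat is held by its near end at (318,240–340) in the wrist view; the depth will tell whether it sags.

```bash
cat > tilt.py <<'E'
from h import *
# incline of the held slat seen in the wrist view: z of surface points between the pads, along tool -x
s=snap('wrist'); C=cloud(s); st=robot.sense(); R=Ro.from_quat(st['orientation']).as_matrix(); L=(C-np.array(st['tool_pos']))@R
m=(abs(L[...,1])<10)&(abs(L[...,0])<60)&(L[...,2]<130)&(L[...,2]>-40)&(s['depth']>0)
for a in range(-60,60,6):
    k=m&(L[...,0]>=a)&(L[...,0]<a+6)
    if k.sum()>15: print(a+3,'zdown',np.percentile(L[...,2][k],[10,50,90]).round(1),k.sum())
E
python3 tilt.py
```

```text
-45 zdown [-0.8 -0.1  0.6] 283
-39 zdown [-0.8 -0.1  0.7] 321
-33 zdown [-0.7 -0.   0.7] 340
-27 zdown [-0.6  0.   0.7] 342
-21 zdown [-0.8 -0.1  0.5] 349
-15 zdown [-0.8 -0.1  0.6] 373
-9 zdown [-0.7  0.1 73.3] 552
-3 zdown [-0.7  0.2 73.4] 604
3 zdown [-0.7  0.3 73.4] 608
9 zdown [-0.5  3.5 73.1] 1021
15 zdown [ 4.8 73.  73.9] 279
21 zdown [72.3 73.2 74. ] 223
27 zdown [72.3 73.1 73.9] 229
33 zdown [72.3 73.3 74. ] 226
39 zdown [72.3 73.2 74.1] 229
45 zdown [72.4 73.2 74.1] 245
51 zdown [72.4 73.3 74.2] 240
57 zdown [72.4 73.2 74.1] 237
```

```bash
python3 -m handwheel '[{"slide":[0.002,0.047,0],"yaw":0,"claw":-1},{"slide":[0.002,0.047,0],"yaw":0,"claw":-1},{"slide":[0.002,0.047,0],"yaw":0,"claw":-1},{"slide":[0.002,0.047,0],"yaw":0,"claw":-1},{"slide":[0.002,0.047,0],"yaw":0,"claw":-1}]' | head -2
python3 -m handwheel '[{"slide":[0,0,0.02],"yaw":0,"claw":-1},{"slide":[0,0,0.02],"yaw":0,"claw":-1},{"slide":[0,0,0.01],"yaw":0,"claw":-1},{"slide":[0,0,0.006],"yaw":0,"claw":-1},{"slide":[0,0,0],"yaw":0,"claw":-1}]'
python3 -m handwheel '[{"slide":[-0.002,0,0],"yaw":0,"claw":-1},{"slide":[-0.002,0,0],"yaw":0,"claw":-1},{"slide":[-0.002,0,0],"yaw":0,"claw":-1},{"slide":[-0.001,0,0],"yaw":0,"claw":-1},{"slide":[0,0,0],"yaw":0,"claw":-1}]'
```

```text
time_s: 19.35
tool_pos: [360.0, -43.0, 76.5]
time_s: 19.98
tool_pos: [360.8, -44.5, 21.1]
orientation: [-0.058, 0.998, 0.0, -0.0]
contact_force: [-0.2, -0.1, -0.4]
width: 32.3
finger_force: 60.4
time_s: 20.6
tool_pos: [368.0, -43.6, 21.3]
orientation: [-0.058, 0.998, -0.0, -0.0]
contact_force: [0.3, -0.1, -0.3]
width: 32.2
finger_force: 60.4
```

```bash
python3 -m handwheel '[{"slide":[-0.001,0,0],"yaw":0,"claw":-1},{"slide":[-0.001,0,0],"yaw":0,"claw":-1},{"slide":[-0.001,0,0],"yaw":0,"claw":-1},{"slide":[0,0,0],"yaw":0,"claw":-1},{"slide":[0,0,0],"yaw":0,"claw":-1}]'
python3 -m handwheel '[{"slide":[-0.001,0,0],"yaw":0,"claw":-1},{"slide":[-0.001,0,0],"yaw":0,"claw":-1},{"slide":[-0.001,0,0],"yaw":0,"claw":-1},{"slide":[0,0,0],"yaw":0,"claw":-1},{"slide":[0,0,0],"yaw":0,"claw":-1}]'
```

```text
time_s: 21.22
tool_pos: [369.1, -43.2, 20.4]
orientation: [-0.058, 0.998, 0.0, -0.002]
contact_force: [-5.4, -1.1, 1.3]
width: 32.3
finger_force: 60.5
time_s: 21.85
tool_pos: [369.2, -42.8, 19.2]
orientation: [-0.058, 0.998, 0.0, -0.006]
contact_force: [-14.2, -5.2, 4.4]
width: 32.3
finger_force: 60.8
```

```bash
python3 -m handwheel '[{"slide":[-0.002,0,-0.003],"yaw":0,"claw":-1},{"slide":[-0.002,0,-0.005],"yaw":0,"claw":-1},{"slide":[-0.001,0,-0.005],"yaw":0,"claw":-1},{"slide":[-0.001,0,-0.005],"yaw":0,"claw":-1},{"slide":[-0.001,0,-0.005],"yaw":0,"claw":-1}]'
python3 tilt.py | head -9
```

```text
time_s: 22.48
tool_pos: [374.0, -41.5, 40.4]
orientation: [-0.058, 0.998, 0.001, -0.008]
contact_force: [-10.2, -2.9, -1.4]
width: 32.1
finger_force: 60.6
-45 zdown [6.3 7.  7.5] 263
-39 zdown [5.7 6.4 7.1] 280
-33 zdown [5.1 5.8 6.4] 292
-27 zdown [4.5 5.2 5.9] 307
-21 zdown [3.8 4.5 5.2] 317
-15 zdown [3.2 3.9 4.6] 337
-9 zdown [2.6 3.3 4. ] 353
-3 zdown [2.  2.7 3.4] 367
3 zdown [1.4 2.1 2.8] 394
```

```bash
python3 -m handwheel '[{"slide":[0.006,0,0],"yaw":0,"claw":-1},{"slide":[0.003,0,-0.005],"yaw":0,"claw":-1},{"slide":[0,0,-0.002],"yaw":0,"claw":-1},{"slide":[-0.015,0,0],"yaw":0,"claw":-1},{"slide":[-0.01,0,0],"yaw":0,"claw":-1}]'
python3 -m handwheel '[{"slide":[-0.004,0,0],"yaw":0,"claw":-1},{"slide":[-0.003,0,0],"yaw":0,"claw":-1},{"slide":[-0.002,0,0],"yaw":0,"claw":-1},{"slide":[-0.002,0,0],"yaw":0,"claw":-1},{"slide":[0,0,0],"yaw":0,"claw":-1}]'
python3 tilt.py | head -9|sed -n '1p;7p'
```

```text
time_s: 23.15
tool_pos: [397.5, -40.3, 51.9]
orientation: [-0.058, 0.998, -0.0, 0.0]
contact_force: [-12.6, -1.5, 3.4]
width: 32.2
finger_force: 60.6
time_s: 23.78
tool_pos: [398.1, -38.8, 46.6]
orientation: [-0.059, 0.998, 0.001, -0.013]
contact_force: [-25.3, -5.2, 5.1]
width: 31.9
finger_force: 61.1
-45 zdown [-0.1  0.5  1.2] 284
-9 zdown [-0.5  0.2  0.9] 375
```

```bash
python3 -m handwheel '[{"slide":[0,0,-0.008],"yaw":0,"claw":-1},{"slide":[0,0,-0.008],"yaw":0,"claw":-1},{"slide":[0,0,-0.008],"yaw":0,"claw":-1},{"slide":[-0.001,0,-0.008],"yaw":0,"claw":-1},{"slide":[-0.001,0,-0.004],"yaw":0,"claw":-1}]'
python3 tilt.py | head -9|sed -n '1p;7p'
```

```text
time_s: 24.45
tool_pos: [410.6, -38.8, 88.2]
orientation: [-0.058, 0.998, -0.0, 0.001]
contact_force: [-0.0, -0.4, -0.9]
width: 32.4
finger_force: 60.1
-51 zdown [7.1 7.7 8.4] 226
-15 zdown [2.3 3.  3.7] 325
```

```bash
python3 -m handwheel '[{"slide":[-0.013,0,0],"yaw":0,"claw":-1},{"slide":[0,0,0.01],"yaw":0,"claw":-1},{"slide":[0,0,0.01],"yaw":0,"claw":-1},{"slide":[0,0,0.01],"yaw":0,"claw":-1},{"slide":[0,0,0.01],"yaw":0,"claw":-1}]'
python3 -m handwheel '[{"slide":[0,0,0.007],"yaw":0,"claw":-1},{"slide":[0,0,0.007],"yaw":0,"claw":-1},{"slide":[0,0,0.005],"yaw":0,"claw":-1},{"slide":[0,0,0],"yaw":0,"claw":-1},{"slide":[0,0,0],"yaw":0,"claw":-1}]'
python3 tilt.py | head -9|sed -n '1p;7p'
```

```text
time_s: 25.12
tool_pos: [423.1, -37.6, 47.0]
orientation: [-0.058, 0.998, -0.0, 0.001]
contact_force: [-1.5, -2.3, 5.8]
width: 32.3
finger_force: 60.8
time_s: 25.75
tool_pos: [422.4, -37.2, 28.3]
orientation: [-0.058, 0.998, 0.0, -0.0]
contact_force: [-0.8, 0.2, 4.8]
width: 32.3
finger_force: 59.3
-39 zdown [-12.3 -11.6 -10.7] 55
-3 zdown [-0.9  0.3  1.5] 489
```

```bash
python3 -m handwheel '[{"slide":[0,0,0],"yaw":0,"claw":0.4},{"slide":[0,0,0],"yaw":0,"claw":0.4},{"slide":[0,0,0],"yaw":0,"claw":0.4},{"slide":[0,0,-0.03],"yaw":0,"claw":0.4},{"slide":[0,0,-0.04],"yaw":0,"claw":0.4}]' | tail -4
python3 -m handwheel '[{"slide":[0,0,-0.04],"yaw":0,"claw":0.4},{"slide":[-0.03,0,0],"yaw":0,"claw":0.4},{"slide":[-0.03,0,0],"yaw":0,"claw":0.4},{"slide":[-0.03,0,0],"yaw":0,"claw":0.4},{"slide":[0,0,0],"yaw":0,"claw":0.4}]' | head -2
cat > inc.py <<'E'
from h import *
import sys
# inclined pale slat seen by wrist cam: 3D points of its top, split along x
s=snap('wrist'); save(s,sys.argv[1]); C=cloud(s); hsv=cv2.cvtColor(s['image'],cv2.COLOR_BGR2HSV).astype(int)
x0,x1,y0,y1=map(float,sys.argv[2:6])
m=(hsv[...,0]<28)&(hsv[...,2]>(float(sys.argv[6]) if len(sys.argv)>6 else 120))&(C[...,0]>x0)&(C[...,0]<x1)&(C[...,1]>y0)&(C[...,1]<y1)&(C[...,2]>8)&(C[...,2]<150)
P=C[m]; 
for a in range(int(x0),int(x1),15):
    k=P[(P[:,0]>=a)&(P[:,0]<a+15)]
    if len(k)>20: print(a+7,len(k),'y',np.percentile(k[:,1],[2,50,98]).round(1),'z',np.percentile(k[:,2],[5,50,95]).round(1))
print('xrange',np.percentile(P[:,0],[0.5,99.5]).round(1))
E
python3 inc.py w5 380 570 -80 10
```

```text
orientation: [-0.058, 0.998, 0.001, -0.002]
contact_force: [-0.3, -0.4, 0.3]
width: 59.7
finger_force: 0.0
time_s: 27.05
tool_pos: [512.9, -26.7, 138.1]
417 558 y [-55.5 -37.5 -22.6] z [17.3 19.9 22.4]
432 796 y [-54.2 -37.7 -21.2] z [22.2 25.4 28.6]
447 815 y [-52.2 -36.  -19.6] z [28.6 31.9 35.1]
462 852 y [-50.3 -33.8 -17.3] z [35.1 38.3 41.7]
477 935 y [-49.1 -31.6  -0.8] z [40.6 44.8 48.1]
492 1272 y [-47.4 -24.3   7.8] z [10.1 50.2 54.4]
507 1282 y [-46.2 -23.3   8.4] z [10.5 56.6 61. ]
522 1376 y [-47.4 -22.1   8.7] z [41.4 62.9 67.5]
537 255 y [-49.  -29.4   8.6] z [11.2 67.6 69.2]
552 482 y [-61.2  -9.1   9.4] z [10.1 12.  43.1]
567 964 y [-60.  -28.8   7.9] z [40.7 44.6 47.9]
xrange [415.  569.2]
```

View pics/w5.png

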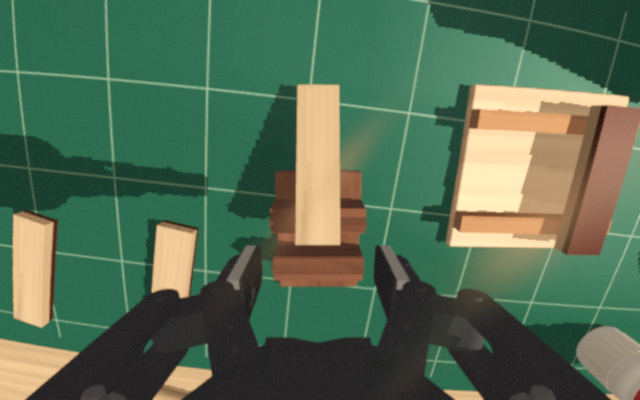

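The wrist view shows the slat leaning on the stand from (318,90) up to (320,243), pale face up, and the dark slat lying on the rack at (600,180).

```bash
python3 -m handwheel '[{"slide":[-0.016,-0.001,0.03],"yaw":0,"claw":0.4},{"slide":[0,0,0.03],"yaw":0,"claw":0.4},{"slide":[0,0,0.016],"yaw":0,"claw":0.4},{"slide":[0,0,0],"yaw":0,"claw":-1},{"slide":[0,0,0],"yaw":0,"claw":-1}]' | head -5
python3 -m handwheel '[{"slide":[0,0,0],"yaw":0,"claw":-1},{"slide":[0,0,0],"yaw":0,"claw":-1},{"slide":[0,0,0],"yaw":0,"claw":-1},{"slide":[0,0,-0.03],"yaw":0,"claw":-1},{"slide":[0,0,-0.04],"yaw":0,"claw":-1}]'
python3 -m handwheel '[{"slide":[0,0,-0.03],"yaw":0,"claw":-1},{"slide":[-0.03,0,0],"yaw":0,"claw":-1},{"slide":[-0.04,0,0],"yaw":0,"claw":-1},{"slide":[-0.04,0,0],"yaw":0,"claw":-1},{"slide":[-0.04,0,0],"yaw":0,"claw":-1}]'
python3 tilt.py
```

```text
time_s: 27.72
tool_pos: [528.4, -26.2, 63.4]
orientation: [-0.058, 0.998, -0.0, 0.001]
contact_force: [0.6, -0.1, -0.8]
width: 32.5
time_s: 28.35
tool_pos: [526.8, -25.9, 131.7]
orientation: [-0.058, 0.998, 0.0, -0.002]
contact_force: [0.1, 0.2, 0.4]
width: 32.2
finger_force: 62.1
time_s: 28.98
tool_pos: [678.1, -8.5, 162.1]
orientation: [-0.058, 0.998, -0.0, -0.0]
contact_force: [0.7, 0.8, -0.9]
width: 32.3
finger_force: 62.1
-3 zdown [-6.5 -5.7 -4.7] 152
3 zdown [-5.5 -4.2 -2.9] 533
9 zdown [-2.9 -1.6 -0.4] 520
15 zdown [-0.5  1.   2.3] 528
21 zdown [2.1 3.5 4.9] 503
27 zdown [4.7 5.9 7.3] 499
33 zdown [7.3 8.6 9.9] 493
39 zdown [ 9.8 11.1 12.6] 489
45 zdown [12.4 13.8 15.1] 485
51 zdown [15.  16.3 17.6] 465
57 zdown [17.6 18.8 20. ] 464
```

```bash
python3 -m handwheel '[{"slide":[-0.024,0.002,0],"yaw":0,"claw":-1},{"slide":[0,0,0.03],"yaw":0,"claw":-1},{"slide":[0,0,0.03],"yaw":0,"claw":-1},{"slide":[0,0,0.03],"yaw":0,"claw":-1},{"slide":[0,0,0],"yaw":0,"claw":-1}]' | head -4
python3 -m handwheel '[{"slide":[0.004,0,0],"yaw":0,"claw":-1},{"slide":[0.004,0,0],"yaw":0,"claw":-1},{"slide":[0.003,0,0],"yaw":0,"claw":-1},{"slide":[0.003,0,0],"yaw":0,"claw":-1},{"slide":[0,0,0],"yaw":0,"claw":-1}]'
python3 tilt.py | sed -n '4p;10p'
```

```text
time_s: 29.65
tool_pos: [698.5, -3.9, 69.7]
orientation: [-0.058, 0.998, 0.0, -0.003]
contact_force: [-1.2, 0.8, -0.1]
time_s: 30.28
tool_pos: [691.7, -5.3, 76.9]
orientation: [-0.058, 0.998, -0.0, 0.007]
contact_force: [10.1, 1.7, 1.1]
width: 32.4
finger_force: 62.3
9 zdown [-1.   0.4  1.8] 530
45 zdown [15.1 16.4 17.7] 475
```

```bash
python3 -m handwheel '[{"slide":[0.006,0,-0.004],"yaw":0,"claw":-1},{"slide":[0.006,0,-0.007],"yaw":0,"claw":-1},{"slide":[0.006,0,-0.007],"yaw":0,"claw":-1},{"slide":[0.006,0,-0.008],"yaw":0,"claw":-1},{"slide":[0.006,0,-0.008],"yaw":0,"claw":-1}]'
python3 tilt.py | sed -n '3,12p'
```

```text
time_s: 30.95
tool_pos: [662.6, -9.1, 112.0]
orientation: [-0.058, 0.998, -0.001, 0.009]
contact_force: [10.5, -1.3, 3.7]
width: 31.8
finger_force: 61.9
-9 zdown [-7.8 -5.7 -3.6] 590
-3 zdown [-3.  -0.7  1.8] 613
3 zdown [2.5 4.9 7.4] 606
9 zdown [ 8.2 10.5 12.8] 533
15 zdown [13.7 16.1 18.5] 513
21 zdown [19.3 21.6 24. ] 474
27 zdown [24.8 27.3 29.6] 448
33 zdown [30.6 32.8 35.3] 419
39 zdown [36.1 38.2 40.7] 383
45 zdown [41.4 43.8 46.4] 376
```

```bash
python3 -m handwheel '[{"slide":[0.0075,0,-0.007],"yaw":0,"claw":-1},{"slide":[0.0075,0,-0.007],"yaw":0,"claw":-1},{"slide":[0.0085,0,-0.0055],"yaw":0,"claw":-1},{"slide":[0.0085,0,-0.0055],"yaw":0,"claw":-1},{"slide":[0.0095,0,-0.004],"yaw":0,"claw":-1}]'
python3 -m handwheel '[{"slide":[0.0095,0,-0.004],"yaw":0,"claw":-1},{"slide":[0.01,0,-0.0025],"yaw":0,"claw":-1},{"slide":[0.01,0,-0.0025],"yaw":0,"claw":-1},{"slide":[0,0,0],"yaw":0,"claw":-1},{"slide":[0,0,0],"yaw":0,"claw":-1}]'
python3 tilt.py; python3 - <<'E'
from h import *
s=snap('scene'); save(s,'s1'); cv2.imwrite('pics/s1c.png',s['image'][60:360,140:500])
E
```

```text
time_s: 31.62
tool_pos: [619.0, -14.1, 139.4]
orientation: [-0.058, 0.998, -0.001, 0.006]
contact_force: [7.0, 0.1, 2.4]
width: 32.0
finger_force: 59.2
time_s: 32.25
tool_pos: [586.0, -17.3, 144.0]
orientation: [-0.058, 0.998, 0.0, -0.0]
contact_force: [3.4, -0.7, 0.9]
width: 31.6
finger_force: 59.2
-27 zdown [-15.1 -14.3 -13.7] 217
-21 zdown [-15.6 -14.9 -14.4] 378
-15 zdown [-16.5 -15.8 -14.9] 449
-9 zdown [-12.9   1.2  19.3] 1868
-3 zdown [28.1 43.1 62.4] 1005
3 zdown [ 71.5  85.1 101.6] 524
9 zdown [102.2 103.  103.9] 158
15 zdown [ 97.   99.5 102.8] 127
21 zdown [ 96.5  98.3 100.2] 194
27 zdown [101.2 103.5 123.5] 255
51 zdown [102.5 103.5 105.1] 76
57 zdown [ 98.  100.2 102.8] 201
```

View pics/s1c.png

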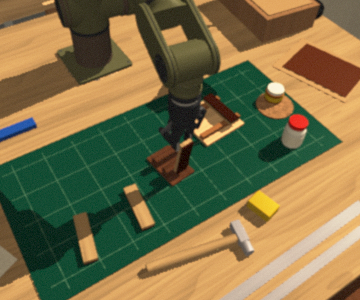

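```bash
python3 - <<'E'
from h import *
s=snap('wrist'); cv2.imwrite('pics/w6.png',s['image'][150:400,120:520])
C=cloud(s); st=robot.sense(); R=Ro.from_quat(st['orientation']).as_matrix(); L=(C-np.array(st['tool_pos']))@R
for v in range(200,400,10): print(v,L[v,318].round(1),L[v,285].round(1),s['image'][v,318])
E
```

```text
200 [  5.1  -1.1 105.4] [ -2.4 -32.6 132.6] [ 75 103 142]
210 [  70.8   -1.2 -131.5] [-12.7 -33.  133.4] [ 80 110 142]
220 [-0.2 -1.1 69.1] [-25.7 -34.3 141.3] [ 78 108 137]
230 [-1.8 -1.1 53.2] [-36.1 -34.6 140.3] [ 81 114 144]
240 [-3.8 -1.1 40.5] [-47.1 -35.  140.4] [ 82 117 145]
250 [-5.5 -1.2 29.1] [  9.7 -17.3  -3. ] [ 81 112 140]
260 [-6.6 -1.2 18.1] [  6.2 -17.1  -6.7] [ 78 110 141]
270 [-8.1 -1.2  9.2] [  1.5 -17.1  -8. ] [ 80 111 141]
280 [-9.9 -1.2  2. ] [ -2.7 -17.  -10. ] [ 79 112 140]
290 [-9.9 -1.2 -7.5] [ -8.1 -17.2 -10.3] [ 79 112 142]
300 [-11.8  -1.2 -13. ] [-11.7 -17.  -13.2] [ 79 112 141]
310 [-15.2  -1.2 -16.1] [-15.5 -16.9 -15.7] [158 209 247]
320 [-21.5  -1.2 -15.4] [-21.6 -17.1 -15.3] [100 144 186]
330 [-162.4   -1.1  144.3] [-161.5  -39.3  143.1] [140 190 228]
340 [-174.7   -1.1  141.9] [  9.1 -10.9 -62.8] [130 177 215]
350 [  9.7  -1.2 -67.3] [  9.6 -10.4 -67.3] [31 34 34]
360 [ 10.5  -1.2 -71.7] [ 10.4  -9.9 -71.5] [36 32 36]
370 [  9.8  -1.2 -74.3] [  9.7  -9.6 -74.2] [42 41 41]
380 [  8.8  -1.2 -76.4] [ 10.5  -9.2 -77.9] [38 34 38]
390 [ 10.   -1.2 -80.2] [ 10.6  -8.9 -80.8] [39 35 40]
```

View pics/w6.png

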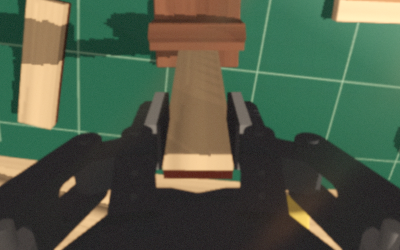

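```bash
python3 -m handwheel '[{"slide":[-0.003,0,-0.005],"yaw":0,"claw":-1},{"slide":[0,0,-0.01],"yaw":0,"claw":-1},{"slide":[0,0,-0.01],"yaw":0,"claw":-1},{"slide":[0,0,-0.01],"yaw":0,"claw":-1},{"slide":[0.01,0,0],"yaw":0,"claw":-1}]' | head -2
python3 -m handwheel '[{"slide":[0.012,0,0],"yaw":0,"claw":-1},{"slide":[0.012,0,0],"yaw":0,"claw":-1},{"slide":[0.009,0,0],"yaw":0,"claw":-1},{"slide":[0,0,0],"yaw":0,"claw":-1},{"slide":[0,0,0],"yaw":0,"claw":-1}]'
python3 - <<'E'
from h import *
s=snap('wrist')
C=cloud(s); st=robot.sense(); R=Ro.from_quat(st['orientation']).as_matrix(); L=(C-np.array(st['tool_pos']))@R
for v in range(130,330,10): print(v,L[v,318].round(1),C[v,318].round(1),s['image'][v,318])
E
```

```text
time_s: 33.02
tool_pos: [579.9, -18.1, 180.9]
time_s: 33.65
tool_pos: [546.7, -21.9, 179.4]
orientation: [-0.058, 0.998, -0.0, 0.0]
contact_force: [0.3, -0.7, 0.1]
width: 30.9
finger_force: 59.4
130 [ 61.2  -1.1 177.1] [486.3 -30.    2.2] [71 99 63]
140 [ 51.5  -1.1 168.7] [495.9 -28.9  10.7] [ 65  94 150]
150 [ 41.4  -1.1 167.9] [505.9 -27.7  11.5] [ 65  92 146]
160 [ 34.8  -1.1 139.7] [512.4 -27.   39.7] [ 48  67 107]
170 [ 26.   -1.1 135.4] [521.1 -26.   43.9] [ 56  81 120]
180 [ 16.1  -1.1 137.6] [531.  -24.8  41.8] [ 65  90 140]
190 [ 13.1  -1.1 109.3] [534.  -24.5  70.1] [ 79 113 144]
200 [ 9.  -1.1 91.7] [538.1 -24.   87.7] [ 87 120 151]
210 [ 6.2 -1.1 73.9] [540.9 -23.7 105.5] [ 87 123 154]
220 [ 3.  -1.1 60.5] [544.1 -23.3 118.9] [ 88 124 154]
230 [ 0.  -1.1 48.8] [547.  -23.  130.6] [ 91 127 157]
240 [-2.1 -1.1 36.9] [549.1 -22.7 142.5] [ 88 124 157]
250 [-4.6 -1.1 27.4] [551.5 -22.5 152. ] [ 82 113 144]
260 [-6.2 -1.1 17.6] [553.2 -22.3 161.8] [ 81 114 144]
270 [-7.6 -1.1  8.5] [554.5 -22.1 170.9] [ 83 115 146]
280 [-9.5 -1.1  1.3] [556.4 -21.9 178.1] [ 83 116 146]
290 [-10.6  -1.1  -6.2] [557.5 -21.8 185.6] [ 90 128 159]
300 [-12.1  -1.2 -12.4] [559.  -21.6 191.8] [ 84 118 148]
310 [-16.2  -1.2 -14.6] [563.1 -21.1 194. ] [159 211 249]
320 [-22.6  -1.2 -13.8] [569.4 -20.4 193.2] [120 166 209]
```

```bash
python3 -m handwheel '[{"slide":[-0.004,0,0.01],"yaw":0,"claw":-1},{"slide":[0,0,0.01],"yaw":0,"claw":-1},{"slide":[0,0,0.008],"yaw":0,"claw":-1},{"slide":[0,0,0.006],"yaw":0,"claw":-1},{"slide":[0,0,0.006],"yaw":0,"claw":-1}]'
python3 -m handwheel '[{"slide":[0,0,0.004],"yaw":0,"claw":-1},{"slide":[0,0,0.004],"yaw":0,"claw":-1},{"slide":[0,0,0.002],"yaw":0,"claw":-1},{"slide":[0,0,0],"yaw":0,"claw":-1},{"slide":[0,0,0],"yaw":0,"claw":-1}]'
cat > col.py <<'E'
from h import *
import sys
s=snap('wrist')
C=cloud(s); st=robot.sense(); R=Ro.from_quat(st['orientation']).as_matrix(); L=(C-np.array(st['tool_pos']))@R
for v in range(int(sys.argv[1]),int(sys.argv[2]),12): print(v,'tool',L[v,318].round(1)[[0,2]],'world',C[v,318].round(1))
E
python3 col.py 180 330
```

```text
time_s: 34.33
tool_pos: [550.5, -21.4, 138.8]
orientation: [-0.058, 0.998, 0.0, -0.0]
contact_force: [-0.4, -0.7, -0.3]
width: 31.3
finger_force: 59.4
time_s: 34.95
tool_pos: [550.6, -21.4, 129.4]
orientation: [-0.058, 0.998, -0.0, 0.0]
contact_force: [1.0, -0.2, -0.5]
width: 30.7
finger_force: 59.2
180 tool [27.3 82.1] world [523.7 -25.6  47.4]
192 tool [16.  90.2] world [535.  -24.3  39.3]
204 tool [ 8.  83.3] world [542.8 -23.4  46.1]
216 tool [ 4.4 65. ] world [546.5 -23.   64.4]
228 tool [ 0.6 50.6] world [550.2 -22.6  78.8]
240 tool [-1.8 35.9] world [552.6 -22.3  93.6]
252 tool [-4.3 23.9] world [555.1 -22.  105.6]
264 tool [-6.7 13.6] world [557.5 -21.7 115.9]
276 tool [-8.8  4.1] world [559.6 -21.5 125.3]
288 tool [-11.   -3.9] world [561.8 -21.2 133.3]
300 tool [-12.3 -12.3] world [563.  -21.1 141.8]
312 tool [-16.8 -15.5] world [567.4 -20.6 145. ]
324 tool [-25.9 -12.8] world [576.6 -19.5 142.2]
```

```bash
python3 -m handwheel '[{"slide":[0,0,0.003],"yaw":0,"claw":-1},{"slide":[0,0,0.002],"yaw":0,"claw":-1},{"slide":[0,0,0],"yaw":0,"claw":0.4},{"slide":[0,0,0],"yaw":0,"claw":0.4},{"slide":[0,0,0],"yaw":0,"claw":0.4}]'
python3 col.py 180 330
```

```text
time_s: 35.62
tool_pos: [550.5, -21.3, 124.1]
orientation: [-0.058, 0.998, 0.0, -0.0]
contact_force: [-0.1, 0.0, 0.4]
width: 59.7
finger_force: 0.0
180 tool [28.  78.7] world [522.8 -25.7  45.4]
192 tool [17.6 83.6] world [533.1 -24.5  40.6]
204 tool [ 8.7 81.2] world [542.  -23.4  42.9]
216 tool [ 5.  63.2] world [545.6 -23.   61. ]
228 tool [ 1.1 49.4] world [549.5 -22.6  74.8]
240 tool [-1.5 35.3] world [552.1 -22.3  88.9]
252 tool [-4.4 24.1] world [555. -22. 100.]
264 tool [-6.7 13.5] world [557.2 -21.7 110.6]
276 tool [-9.1  4.6] world [559.6 -21.4 119.5]
288 tool [-10.8  -4.2] world [561.4 -21.2 128.3]
300 tool [-13.  -11.3] world [563.5 -21.  135.4]
312 tool [-16.3 -16.1] world [566.8 -20.6 140.2]
324 tool [-24.8 -14.2] world [575.2 -19.6 138.3]
```

```bash
python3 -m handwheel '[{"slide":[-0.018,0,-0.006],"yaw":0,"claw":0.4},{"slide":[0,0,0],"yaw":0,"claw":0.4},{"slide":[0,0,0],"yaw":0,"claw":-1},{"slide":[0,0,0],"yaw":0,"claw":-1},{"slide":[0,0,0],"yaw":0,"claw":-1}]'
python3 -m handwheel '[{"slide":[0,0,0],"yaw":0,"claw":-1},{"slide":[0.008,0,-0.002],"yaw":0,"claw":-1},{"slide":[0.008,0,-0.001],"yaw":0,"claw":-1},{"slide":[0.008,0,0],"yaw":0,"claw":-1},{"slide":[0.008,0,0],"yaw":0,"claw":-1}]'
python3 -m handwheel '[{"slide":[0.008,0,0.001],"yaw":0,"claw":-1},{"slide":[0.008,0,0.001],"yaw":0,"claw":-1},{"slide":[0.004,0,0.001],"yaw":0,"claw":-1},{"slide":[0,0,0],"yaw":0,"claw":-1},{"slide":[0,0,0],"yaw":0,"claw":-1}]'
python3 col.py 180 330
```

```text
time_s: 36.3
tool_pos: [568.0, -19.3, 130.1]
orientation: [-0.058, 0.998, 0.0, -0.0]
contact_force: [-0.1, 0.4, 1.5]
width: 32.9
finger_force: 61.1
time_s: 36.92
tool_pos: [538.1, -23.0, 135.2]
orientation: [-0.058, 0.998, -0.0, 0.003]
contact_force: [5.1, 1.0, 2.8]
width: 32.7
finger_force: 61.4
time_s: 37.55
tool_pos: [518.5, -25.5, 132.4]
orientation: [-0.058, 0.998, -0.0, 0.003]
contact_force: [5.2, 0.5, 5.4]
width: 32.5
finger_force: 60.8
180 tool [ 19.6 119.9] world [499.8 -28.9  12.4]
192 tool [  8.4 120.6] world [510.9 -27.6  11.8]
204 tool [ 5.8 90.9] world [513.3 -27.3  41.5]
216 tool [-2.9 86.5] world [522.  -26.3  45.9]
228 tool [-15.3  92. ] world [534.3 -24.9  40.5]
240 tool [-8.4 51.3] world [527.3 -25.7  81.1]
252 tool [-2.2 19.7] world [521.  -26.4 112.7]
264 tool [ 1.8 -2.4] world [516.9 -26.8 134.7]
276 tool [-1.2 -8.8] world [519.8 -26.5 141.2]
288 tool [ -6.3 -11.3] world [524.8 -25.9 143.7]
300 tool [-12.9 -11.4] world [531.4 -25.1 143.9]
312 tool [-127.6  131.2] world [646.  -11.9   1.8]
324 tool [-141.7  129.3] world [660.1 -10.3   3.8]
```

```bash
python3 -m handwheel '[{"slide":[0,0,-0.015],"yaw":0,"claw":-1},{"slide":[0,0,-0.02],"yaw":0,"claw":-1},{"slide":[0,0,-0.02],"yaw":0,"claw":-1},{"slide":[0,-0.03,0],"yaw":0,"claw":-1},{"slide":[0,-0.03,0],"yaw":0,"claw":-1}]' | head -2
python3 -m handwheel '[{"slide":[0,-0.025,0],"yaw":0,"claw":-1},{"slide":[0,0,0.025],"yaw":0,"claw":-1},{"slide":[0,0,0.025],"yaw":0,"claw":-1},{"slide":[0,0,0.012],"yaw":0,"claw":-1},{"slide":[0,0,0.004],"yaw":0,"claw":-1}]' | head -4
python3 -m handwheel '[{"slide":[0.006,0,0.004],"yaw":0,"claw":-1},{"slide":[0.006,0,0.004],"yaw":0,"claw":-1},{"slide":[0.008,0,0.004],"yaw":0,"claw":-1},{"slide":[0.008,0,0.005],"yaw":0,"claw":-1},{"slide":[0.008,0,0.005],"yaw":0,"claw":-1}]'
python3 col.py 216 330
```

```text
time_s: 38.22
tool_pos: [523.2, -85.4, 186.4]
time_s: 38.85
tool_pos: [527.0, -109.7, 121.6]
orientation: [-0.058, 0.998, 0.0, -0.0]
contact_force: [-5.4, 3.9, 19.0]
time_s: 39.48
tool_pos: [498.8, -115.6, 111.1]
orientation: [-0.058, 0.998, -0.002, 0.009]
contact_force: [-19.0, 6.8, 57.2]
width: 32.7
finger_force: 75.2
216 tool [-12.5 107.1] world [ 511.1 -115.8    2.9]
228 tool [-23.8 107.1] world [ 522.3 -114.5    3.1]
240 tool [-35.1 106.4] world [ 533.6 -113.2    3.9]
252 tool [-37.9  87.8] world [ 536.1 -112.8   22.6]
264 tool [-8.3 11.8] world [ 505.6 -116.    98.1]
276 tool [ -1.3 -12.9] world [ 498.3 -116.7  122.8]
288 tool [ -5.7 -16.1] world [ 502.6 -116.2  126. ]
300 tool [-11.8 -16.7] world [ 508.7 -115.5  126.7]
312 tool [-113.3  107.8] world [ 611.2 -104.2    3.6]
324 tool [-128.3  108.5] world [ 626.1 -102.4    3.1]
```

```bash
python3 -m handwheel '[{"slide":[0.006,0,-0.005],"yaw":0,"claw":-1},{"slide":[0.008,0,0.003],"yaw":0,"claw":-1},{"slide":[0.008,0,0.005],"yaw":0,"claw":-1},{"slide":[0.008,0,0.006],"yaw":0,"claw":-1},{"slide":[0.008,0,0.007],"yaw":0,"claw":-1}]'
python3 col.py 240 320
```

```text
time_s: 40.15
tool_pos: [456.2, -119.5, 86.4]
orientation: [-0.058, 0.998, -0.002, 0.003]
contact_force: [-3.7, 1.5, 11.3]
width: 32.8
finger_force: 78.3
240 tool [-24.2  82. ] world [ 479.2 -118.2    3.1]
252 tool [-34.8  81.8] world [ 489.7 -117.     3.3]
264 tool [-46.1  82.3] world [ 500.9 -115.7    2.9]
276 tool [  1.  -16.6] world [ 453.7 -120.9  101.6]
288 tool [ -3.8 -19. ] world [ 458.5 -120.3  104. ]
300 tool [ -8.2 -21.9] world [ 462.8 -119.8  106.9]
312 tool [-31.7   0.6] world [ 486.2 -117.1   84.6]
```

```bash
python3 -m handwheel '[{"slide":[0.007,0,0.008],"yaw":0,"claw":-1},{"slide":[0.006,0,0.008],"yaw":0,"claw":-1},{"slide":[0.005,0,0.009],"yaw":0,"claw":-1},{"slide":[0.005,0,0.009],"yaw":0,"claw":-1},{"slide":[0.004,0,0.009],"yaw":0,"claw":-1}]'
python3 col.py 264 330
```

```text
time_s: 40.83
tool_pos: [428.1, -122.9, 41.4]
orientation: [-0.058, 0.998, -0.002, 0.002]
contact_force: [-5.4, -2.6, 9.1]
width: 32.5
finger_force: 96.2
264 tool [  7.1 -14.7] world [ 420.5 -124.9   54.8]
276 tool [  3.7 -19.6] world [ 423.8 -124.5   59.7]
288 tool [  1.3 -25.3] world [ 426.2 -124.2   65.5]
300 tool [ -4.2 -26.1] world [ 431.6 -123.6   66.3]
312 tool [-13.5 -22. ] world [ 440.9 -122.5   62.2]
324 tool [-23.7 -17.5] world [ 451.1 -121.3   57.7]
```

```bash
python3 -m handwheel '[{"slide":[0.003,0,0.007],"yaw":0,"claw":-1},{"slide":[0.002,0,0.007],"yaw":0,"claw":-1},{"slide":[0.001,0,0.006],"yaw":0,"claw":-1},{"slide":[0,0,0.003],"yaw":0,"claw":-1},{"slide":[0,0,0],"yaw":0,"claw":-1}]'
python3 -m handwheel '[{"slide":[0,0,0],"yaw":0,"claw":0.4},{"slide":[0,0,0],"yaw":0,"claw":0.4},{"slide":[0,0,0],"yaw":0,"claw":0.4},{"slide":[0,0,-0.04],"yaw":0,"claw":0.4},{"slide":[0,0,-0.04],"yaw":0,"claw":0.4}]'
python3 -m handwheel '[{"slide":[-0.03,0,-0.04],"yaw":0,"claw":0.4},{"slide":[-0.03,0,0],"yaw":0,"claw":0.4},{"slide":[0,0,0],"yaw":0,"claw":0.4},{"slide":[0,0,0],"yaw":0,"claw":0.4},{"slide":[0,0,0],"yaw":0,"claw":0.4}]'|head -2
python3 ws.py 19 w7
```

```text
time_s: 41.5
tool_pos: [421.9, -123.0, 17.7]
orientation: [-0.058, 0.998, -0.001, 0.001]
contact_force: [-4.9, -0.5, 9.1]
width: 32.8
finger_force: 104.1
time_s: 42.12
tool_pos: [419.6, -121.7, 95.5]
orientation: [-0.058, 0.998, 0.001, -0.001]
contact_force: [-0.3, 0.3, 0.4]
width: 59.9
finger_force: 0.0
time_s: 42.75
tool_pos: [478.7, -115.0, 134.3]
pale c 615.8 -318.4 size 117 39 long axis deg -12.8
dark c 474.9 -118.4 size 128 34 long axis deg 6.7
```

View pics/w7.png

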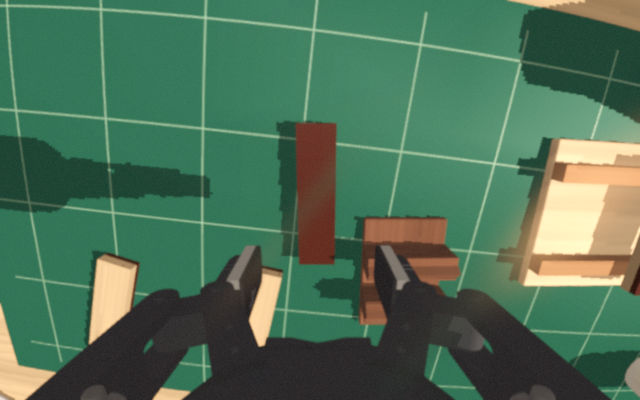

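The slat now lies dyed face up at (316,193) in this view, clear of the stand at (405,270). The next pale slats are at (115,300) and (265,300).

```bash
python3 -m handwheel '[{"slide":[0.004,-0.002,0.04],"yaw":0,"claw":0.4},{"slide":[0,0,0.04],"yaw":0,"claw":0.4},{"slide":[0,0,0.03],"yaw":0,"claw":0.4},{"slide":[0,0,0.008],"yaw":0,"claw":0.4},{"slide":[0,0,0],"yaw":0,"claw":-1}]' | head -2
python3 -m handwheel '[{"slide":[0,0,0],"yaw":0,"claw":-1},{"slide":[0,0,0],"yaw":0,"claw":-1},{"slide":[0,0,0],"yaw":0,"claw":-1},{"slide":[0,0,-0.03],"yaw":0,"claw":-1},{"slide":[0,0,-0.04],"yaw":0,"claw":-1}]'
python3 -m handwheel '[{"slide":[0,0,-0.04],"yaw":2.1,"claw":-1},{"slide":[0,0.04,0],"yaw":0,"claw":-1},{"slide":[0,0.04,0],"yaw":0,"claw":-1},{"slide":[0,0.04,0],"yaw":0,"claw":-1},{"slide":[0,0.04,0],"yaw":0,"claw":-1}]' |head -2
python3 -m handwheel '[{"slide":[0,0.04,0],"yaw":0,"claw":-1},{"slide":[0,0.04,0],"yaw":0,"claw":-1},{"slide":[0,0,0],"yaw":0,"claw":-1},{"slide":[0,0,0],"yaw":0,"claw":-1},{"slide":[0,0,0],"yaw":0,"claw":-1}]' | tail -2
python3 go.py 94.6 466 139 42.5
```

```text
time_s: 43.42
tool_pos: [476.0, -117.7, 17.4]
time_s: 44.05
tool_pos: [475.0, -117.2, 86.9]
orientation: [-0.058, 0.998, 0.001, -0.001]
contact_force: [-0.2, -0.3, -0.5]
width: 32.3
finger_force: 60.8
time_s: 44.68
tool_pos: [463.2, 43.1, 127.4]
width: 32.5
finger_force: 60.8
t 45.3 at [457.3 120.8 127.2] ang 94.5 w 32.5 F [-0.5  0.  -0.1] ff 60.8 j6 -1.5
yaw -0.1
slide -10.1 17.5 84.7
```

```bash
python3 -m handwheel '[{"slide":[-0.01,0.017,0],"yaw":0,"claw":-1},{"slide":[0,0,0.04],"yaw":0,"claw":-1},{"slide":[0,0,0.03],"yaw":0,"claw":-1},{"slide":[0,0,0.01],"yaw":0,"claw":-1},{"slide":[0,0,0.004],"yaw":0,"claw":-1}]'
python3 -m handwheel '[{"slide":[0,0,0],"yaw":0,"claw":-1},{"slide":[0,0,0],"yaw":0,"claw":0.2},{"slide":[0,0,0],"yaw":0,"claw":0.2},{"slide":[0,0,-0.03],"yaw":0,"claw":0.2},{"slide":[0,0,-0.04],"yaw":0,"claw":0.2}]'
python3 -m handwheel '[{"slide":[0,0,-0.04],"yaw":0,"claw":0.2},{"slide":[0,0,-0.02],"yaw":0,"claw":0.2},{"slide":[0,0,0],"yaw":0,"claw":0.2},{"slide":[0,0,0],"yaw":0,"claw":0.2},{"slide":[0,0,0],"yaw":0,"claw":0.2}]'|head -2
cat > rk.py <<'E'
from m import *
import sys
s=snap('top'); save(s,sys.argv[1]); C=cloud(s); hsv=cv2.cvtColor(s['image'],cv2.COLOR_BGR2HSV).astype(int); H,S,V=hsv[...,0],hsv[...,1],hsv[...,2]
reg=(abs(C[...,0]-463)<95)&(abs(C[...,1]-177)<95)
rect(s,reg&(V<125)&((H<28)|(H>165)),float(sys.argv[2]),2000,9000,'dark')
m=(C[...,0]>150)&(C[...,0]<700)&(C[...,1]<-40)&(H<28)&(V>120); rect(s,m,19,2500,9000,'pale')
E
python3 rk.py t2 44; python3 go.py 82.8 572 -160 150
```

```text
time_s: 45.92
tool_pos: [465.7, 139.5, 43.7]
orientation: [-0.039, 0.999, -0.0, -0.001]
contact_force: [-10.1, -1.4, 17.6]
width: 32.2
finger_force: 62.8
time_s: 46.55
tool_pos: [465.0, 139.2, 113.2]
orientation: [-0.039, 0.999, -0.0, -0.001]
contact_force: [0.8, -0.7, 0.7]
width: 51.1
finger_force: 0.0
time_s: 47.18
tool_pos: [465.0, 139.2, 171.6]
pale c 619.1 -165.2 size 132 35 long axis deg -7.2
pale c 627.1 -319.4 size 132 36 long axis deg -12.5
t 47.23 at [465.1 139.2 171.7] ang 94.5 w 51.4 F [ 1.1 -0.4 -1.8] ff 0.0 j6 -1.47
yaw 11.7
slide -143.6 -283.5 21.7
```

```bash
python3 -m handwheel '[{"slide":[0,0,0],"yaw":5.9,"claw":0.5},{"slide":[0,0,0],"yaw":5.8,"claw":0.5},{"slide":[-0.017,-0.035,0],"yaw":0,"claw":0.5},{"slide":[-0.017,-0.035,0],"yaw":0,"claw":0.5},{"slide":[-0.017,-0.035,0],"yaw":0,"claw":0.5}]' | head -2
python3 -m handwheel '[{"slide":[-0.017,-0.035,0],"yaw":0,"claw":0.5},{"slide":[-0.017,-0.035,0],"yaw":0,"claw":0.5},{"slide":[-0.017,-0.035,0],"yaw":0,"claw":0.5},{"slide":[-0.017,-0.035,0],"yaw":0,"claw":0.5},{"slide":[-0.017,-0.035,0.03],"yaw":0,"claw":0.5}]' | head -2
python3 -m handwheel '[{"slide":[0,0,0],"yaw":0,"claw":0.5},{"slide":[0,0,0],"yaw":0,"claw":0.5},{"slide":[0,0,0],"yaw":0,"claw":0.5},{"slide":[0,0,0],"yaw":0,"claw":0.5},{"slide":[0,0,0],"yaw":0,"claw":0.5}]' | head -2
python3 ws.py 19
python3 go.py 82.8 567 -161 16
```

```text
time_s: 47.85
tool_pos: [503.2, 27.9, 172.3]
time_s: 48.48
tool_pos: [567.9, -157.4, 145.0]
time_s: 49.1
tool_pos: [566.1, -155.0, 144.0]
pale c 607.3 -316.6 size 93 38 long axis deg -13.0
pale c 619.4 -168.1 size 131 34 long axis deg -7.4
pale c 481.3 119.0 size 121 54 long axis deg 5.3
t 49.15 at [ 566.  -155.   143.8] ang 82.9 w 64.2 F [ 0.7 -0.5  0.3] ff 0.0 j6 -1.81
yaw 0.1
slide -1.7 -5.8 127.8
```

```bash
python3 -m handwheel '[{"slide":[-0.002,-0.0065,0.04],"yaw":0,"claw":0.5},{"slide":[0,0,0.04],"yaw":0,"claw":0.5},{"slide":[0,0,0.03],"yaw":0,"claw":0.5},{"slide":[0,0,0.017],"yaw":0,"claw":0.5},{"slide":[0,0,0],"yaw":0,"claw":-1}]' | head -2
python3 -m handwheel '[{"slide":[0,0,0],"yaw":0,"claw":-1},{"slide":[0,0,0],"yaw":0,"claw":-1},{"slide":[0,0,0],"yaw":0,"claw":-1},{"slide":[0,0,-0.03],"yaw":0,"claw":-1},{"slide":[0,0,-0.04],"yaw":0,"claw":-1}]'
python3 -m handwheel '[{"slide":[0,0,-0.02],"yaw":-4.6,"claw":-1},{"slide":[0,0,0],"yaw":-4.6,"claw":-1},{"slide":[0,0,0],"yaw":-4.6,"claw":-1},{"slide":[0,0,0],"yaw":0,"claw":-1},{"slide":[0,0,0],"yaw":0,"claw":-1}]' |tail -2
python3 go.py 96.7 423 -37.5 110 423 -37.5 80 423 -37.5 28
```

```text
time_s: 49.78
tool_pos: [566.3, -161.7, 15.2]
time_s: 50.4
tool_pos: [565.9, -161.7, 85.9]
orientation: [0.063, 0.998, 0.0, -0.001]
contact_force: [-0.6, -0.4, 0.9]
width: 32.2
finger_force: 61.7
width: 32.0
finger_force: 61.7
t 51.02 at [ 567.  -162.1  106.3] ang 96.6 w 32.0 F [-0.1  0.6 -0.5] ff 61.7 j6 -2.05
yaw -0.1
slide 128.4 140.5 -3.7
slide 0.0 0.0 30.0
slide 0.0 0.0 52.0
```

```bash
python3 -m handwheel '[{"slide":[0.032,0.035,0],"yaw":0,"claw":-1},{"slide":[0.032,0.035,0],"yaw":0,"claw":-1},{"slide":[0.032,0.035,0],"yaw":0,"claw":-1},{"slide":[0.032,0.0355,0],"yaw":0,"claw":-1},{"slide":[0,0,0.02],"yaw":0,"claw":-1}]' | head -2
python3 -m handwheel '[{"slide":[0,0,0.015],"yaw":0,"claw":-1},{"slide":[0,0,0.01],"yaw":0,"claw":-1},{"slide":[0,0,0.01],"yaw":0,"claw":-1},{"slide":[0,0,0.01],"yaw":0,"claw":-1},{"slide":[0,0,0.007],"yaw":0,"claw":-1}]' | head -4
python3 -m handwheel '[{"slide":[0,0,0.007],"yaw":0,"claw":-1},{"slide":[0,0,0],"yaw":0,"claw":-1},{"slide":[0,0,0],"yaw":0,"claw":0.4},{"slide":[0,0,0],"yaw":0,"claw":0.4},{"slide":[0,0,0],"yaw":0,"claw":0.4}]' | head -4
python3 -m handwheel '[{"slide":[0,0,-0.04],"yaw":0,"claw":0.4},{"slide":[0,0,-0.05],"yaw":0,"claw":0.4},{"slide":[-0.03,0,-0.02],"yaw":0,"claw":0.4},{"slide":[-0.03,0,0],"yaw":0,"claw":0.4},{"slide":[-0.03,0,0],"yaw":0,"claw":0.4}]' | head -2
python3 inc.py w8 380 550 -60 0; python3 go.py 96.7 521 -26 61
```

```text
time_s: 51.65
tool_pos: [422.9, -36.0, 87.3]
time_s: 52.28
tool_pos: [425.7, -37.7, 35.0]
orientation: [-0.057, 0.998, -0.0, 0.002]
contact_force: [1.3, 1.3, 5.4]
time_s: 52.9
tool_pos: [423.3, -37.3, 26.9]
orientation: [-0.058, 0.998, 0.0, -0.0]
contact_force: [-0.3, 1.0, -0.1]
time_s: 53.52
tool_pos: [514.1, -26.8, 137.7]
417 319 y [-56.  -37.2 -23.3] z [17.  18.7 20.7]
432 792 y [-55.3 -38.7 -22.2] z [20.1 23.5 26.8]
447 815 y [-53.3 -36.8 -20.5] z [26.9 30.4 33.7]
462 850 y [-51.3 -34.7 -18.2] z [33.7 37.2 40.6]
477 906 y [-49.7 -32.9 -15.7] z [40.2 43.9 47.2]
492 1133 y [-48.5 -28.1  -1.3] z [10.4 50.  54. ]
507 1152 y [-47.2 -26.6  -1.4] z [10.8 56.8 61. ]
522 1351 y [-54.6 -28.3  -1.5] z [40.9 63.  67.5]
537 548 y [-56.9 -32.   -3.1] z [40.8 68.7 70.8]
552 23 y [-49.2  -2.5  -0.3] z [ 9.9 11.  11.4]
xrange [419.4 537.6]
t 53.58 at [516.9 -26.7 137.9] ang 96.6 w 59.9 F [-0.2 -0.7  1.2] ff 0.0 j6 -1.84
yaw -0.1
slide -4.2 0.3 76.9
```

```bash
python3 -m handwheel '[{"slide":[-0.007,0,0.03],"yaw":0,"claw":0.4},{"slide":[0,0,0.03],"yaw":0,"claw":0.4},{"slide":[0,0,0.016],"yaw":0,"claw":0.4},{"slide":[0,0,0],"yaw":0,"claw":-1},{"slide":[0,0,0],"yaw":0,"claw":-1}]' | head -5
python3 -m handwheel '[{"slide":[0,0,0],"yaw":0,"claw":-1},{"slide":[0,0,0],"yaw":0,"claw":-1},{"slide":[0,0,0],"yaw":0,"claw":-1},{"slide":[0,0,-0.03],"yaw":0,"claw":-1},{"slide":[0,0,-0.04],"yaw":0,"claw":-1}]'
python3 -m handwheel '[{"slide":[0,0,-0.03],"yaw":0,"claw":-1},{"slide":[-0.035,0,0],"yaw":0,"claw":-1},{"slide":[-0.045,0,0],"yaw":0,"claw":-1},{"slide":[-0.045,0,0],"yaw":0,"claw":-1},{"slide":[-0.045,0,0],"yaw":0,"claw":-1}]' | head -2
python3 -m handwheel '[{"slide":[0,0,0.02],"yaw":0,"claw":-1},{"slide":[0,0,0.03],"yaw":0,"claw":-1},{"slide":[0,0,0.02],"yaw":0,"claw":-1},{"slide":[0,0,0.01],"yaw":0,"claw":-1},{"slide":[0,0,0],"yaw":0,"claw":-1}]'
python3 tilt.py | sed -n '1,8p'
```

```text
time_s: 54.2
tool_pos: [520.7, -26.3, 62.4]
orientation: [-0.058, 0.998, -0.0, 0.001]
contact_force: [0.1, -0.4, -0.6]
width: 32.5
time_s: 54.82
tool_pos: [518.9, -26.0, 130.8]
orientation: [-0.058, 0.998, 0.0, -0.002]
contact_force: [0.2, -0.3, -0.6]
width: 32.2
finger_force: 62.3
time_s: 55.45
tool_pos: [690.2, -6.3, 161.2]
time_s: 56.08
tool_pos: [688.2, -6.5, 80.6]
orientation: [-0.058, 0.998, 0.0, -0.001]
contact_force: [-0.1, -0.2, 1.0]
width: 32.0
finger_force: 62.3
-15 zdown [-7.8 -6.9 -5.7] 358
-9 zdown [-6.  -4.7 -3.3] 525
-3 zdown [-3.3 -2.  -0.6] 518
3 zdown [-0.6  0.7  2.2] 515
9 zdown [2.  3.4 4.8] 505
15 zdown [4.8 6.  7.4] 495
21 zdown [ 7.3  8.8 10.2] 501
27 zdown [10.1 11.6 12.8] 492
```

```bash
python3 -m handwheel '[{"slide":[0,0,0.008],"yaw":0,"claw":-1},{"slide":[0.004,0,0],"yaw":0,"claw":-1},{"slide":[0.004,0,0],"yaw":0,"claw":-1},{"slide":[0.004,0,0],"yaw":0,"claw":-1},{"slide":[0.003,0,0],"yaw":0,"claw":-1}]' | head -4
python3 -m handwheel '[{"slide":[0.005,0,-0.006],"yaw":0,"claw":-1},{"slide":[0.005,0,-0.0075],"yaw":0,"claw":-1},{"slide":[0.006,0,-0.007],"yaw":0,"claw":-1},{"slide":[0.0063,0,-0.007],"yaw":0,"claw":-1},{"slide":[0.0075,0,-0.006],"yaw":0,"claw":-1}]' | head -4
python3 -m handwheel '[{"slide":[0.0075,0,-0.006],"yaw":0,"claw":-1},{"slide":[0.0083,0,-0.005],"yaw":0,"claw":-1},{"slide":[0.0083,0,-0.005],"yaw":0,"claw":-1},{"slide":[0.009,0,-0.0035],"yaw":0,"claw":-1},{"slide":[0,0,0],"yaw":0,"claw":-1}]' | head -4
python3 col.py 200 330
```

```text
time_s: 56.75
tool_pos: [679.3, -7.9, 77.1]
orientation: [-0.057, 0.998, -0.0, 0.008]
contact_force: [13.5, 3.3, 1.0]
time_s: 57.38
tool_pos: [650.3, -11.5, 112.3]
orientation: [-0.058, 0.998, -0.0, 0.009]
contact_force: [10.8, 5.0, 0.5]
time_s: 58.0
tool_pos: [614.0, -15.5, 129.4]
orientation: [-0.058, 0.998, -0.0, 0.004]
contact_force: [5.5, 2.2, 2.7]
200 tool [18.2 57.7] world [596.5 -18.7  71.2]
212 tool [13.2 46.4] world [601.4 -18.1  82.6]
224 tool [ 8.2 37.3] world [606.2 -17.5  91.7]
236 tool [ 4.6 26.7] world [609.8 -17.1 102.3]
248 tool [ 0.9 17.9] world [613.4 -16.7 111.1]
260 tool [-2.7 10.1] world [616.9 -16.3 119. ]
272 tool [-5.8  2.7] world [620.  -15.9 126.4]
284 tool [-9.6 -2.9] world [623.6 -15.5 132. ]
296 tool [-11.5 -10.6] world [625.5 -15.3 139.7]
308 tool [-14.3 -16.2] world [628.3 -15.  145.3]
320 tool [-16.8 -21.6] world [630.7 -14.7 150.8]
```

```bash
python3 -m handwheel '[{"slide":[0.008,0,-0.003],"yaw":0,"claw":-1},{"slide":[0.009,0,-0.002],"yaw":0,"claw":-1},{"slide":[0.009,0,-0.001],"yaw":0,"claw":-1},{"slide":[0.004,0,0],"yaw":0,"claw":-1},{"slide":[0,0,0],"yaw":0,"claw":-1}]' | head -4
python3 -m handwheel '[{"slide":[-0.004,0,-0.005],"yaw":0,"claw":-1},{"slide":[0,0,-0.015],"yaw":0,"claw":-1},{"slide":[0,0,-0.015],"yaw":0,"claw":-1},{"slide":[0,0,-0.01],"yaw":0,"claw":-1},{"slide":[0,0,0],"yaw":0,"claw":-1}]'
python3 col.py 180 340
```

```text
time_s: 58.68
tool_pos: [580.6, -18.9, 131.6]
orientation: [-0.058, 0.998, 0.0, -0.001]
contact_force: [1.5, -0.1, 0.5]
time_s: 59.3
tool_pos: [586.4, -18.6, 179.0]
orientation: [-0.058, 0.998, -0.0, 0.001]
contact_force: [0.4, -0.1, -1.5]
width: 29.4
finger_force: 59.1
180 tool [ 16.3 131.4] world [569.9 -21.7  46.6]
192 tool [ -4.1 167.1] world [590.2 -19.4  10.9]
204 tool [ 7.3 82.5] world [578.8 -20.7  95.5]
216 tool [ 3.9 63.6] world [582.2 -20.3 114.4]
228 tool [ 0.2 49.1] world [585.8 -19.9 128.9]
240 tool [-2.9 36.1] world [588.9 -19.5 141.9]
252 tool [-5.3 23.8] world [591.3 -19.2 154.2]
264 tool [-7.4 12.8] world [593.4 -19.  165.2]
276 tool [-10.3   4.7] world [596.3 -18.6 173.3]
288 tool [-11.8  -4.6] world [597.7 -18.5 182.6]
300 tool [-13.9 -11.7] world [599.8 -18.2 189.7]
312 tool [-14.8 -19.9] world [600.7 -18.1 197.9]
324 tool [-17.  -25.4] world [602.9 -17.9 203.4]
336 tool [-24.8 -24.1] world [610.6 -17.  202.1]
```

```bash
python3 -m handwheel '[{"slide":[0.009,0,0],"yaw":0,"claw":-1},{"slide":[0.01,0,0],"yaw":0,"claw":-1},{"slide":[0.01,0,0],"yaw":0,"claw":-1},{"slide":[0.009,0,0],"yaw":0,"claw":-1},{"slide":[0,0,0.01],"yaw":0,"claw":-1}]' | head -2
python3 -m handwheel '[{"slide":[0,0,0.01],"yaw":0,"claw":-1},{"slide":[0,0,0.01],"yaw":0,"claw":-1},{"slide":[0,0,0.008],"yaw":0,"claw":-1},{"slide":[0,0,0.006],"yaw":0,"claw":-1},{"slide":[0,0,0.005],"yaw":0,"claw":-1}]'
python3 col.py 180 340
```

```text
time_s: 59.98
tool_pos: [548.0, -23.0, 167.9]
time_s: 60.6
tool_pos: [557.1, -23.0, 137.4]
orientation: [-0.057, 0.998, -0.001, 0.012]
contact_force: [9.0, 3.2, 27.3]
width: 29.4
finger_force: 57.0
180 tool [24.5 96.7] world [535.4 -26.8  40.2]
192 tool [18.8 79.6] world [540.7 -26.2  57.4]
204 tool [13.3 65.9] world [545.8 -25.6  71.2]
216 tool [ 8.5 53.2] world [550.2 -25.   84. ]
228 tool [ 4.5 41.1] world [553.9 -24.6  96.2]
240 tool [ 0.2 31.9] world [558.  -24.1 105.5]
252 tool [-3.5 22.6] world [561.4 -23.7 115. ]
264 tool [-6.  12.6] world [563.7 -23.4 124.9]
276 tool [-9.6  5.9] world [567.1 -23.  131.8]
288 tool [-12.1  -1.9] world [569.4 -22.7 139.6]
300 tool [-14.6  -8.7] world [571.7 -22.4 146.5]
312 tool [-16.3 -15.8] world [573.3 -22.2 153.6]
324 tool [-19.7 -20.2] world [576.5 -21.8 158.1]
336 tool [-24.7 -22.3] world [581.5 -21.2 160.3]
```

```bash
python3 -m handwheel '[{"slide":[0,0,-0.012],"yaw":0,"claw":-1},{"slide":[-0.006,0,0],"yaw":0,"claw":-1},{"slide":[0,0,0.003],"yaw":0,"claw":-1},{"slide":[0,0,0],"yaw":0,"claw":-1},{"slide":[0,0,0],"yaw":0,"claw":-1}]'
python3 col.py 180 340
```

```text
time_s: 61.28
tool_pos: [553.2, -22.1, 136.2]
orientation: [-0.058, 0.998, 0.0, -0.001]
contact_force: [0.2, 0.1, -0.2]
width: 29.0
finger_force: 63.3
180 tool [25.7 91.9] world [527.9 -26.1  44.7]
192 tool [15.2 94.5] world [538.3 -24.9  42. ]
204 tool [10.4 76.5] world [543.1 -24.4  60.1]
216 tool [ 5.8 61.8] world [547.7 -23.9  74.7]
228 tool [ 2.2 47.5] world [551.3 -23.5  89. ]
240 tool [  70.9 -131.1] world [483.3 -31.5 267.7]
252 tool [-4.5 25.2] world [558.  -22.7 111.3]
264 tool [-7.  14.8] world [560.5 -22.4 121.7]
276 tool [-8.5  4.3] world [562.  -22.3 132.2]
288 tool [-11.2  -2.9] world [564.7 -21.9 139.4]
300 tool [-14.5  -8.5] world [568.  -21.6 145. ]
312 tool [-14.7 -17.6] world [568.2 -21.6 154.1]
324 tool [-16.5 -23.7] world [570.  -21.3 160.2]
336 tool [-24.8 -21.8] world [578.3 -20.4 158.3]
```

```bash
python3 -m handwheel '[{"slide":[0,0,0.005],"yaw":0,"claw":-1},{"slide":[0.001,0,0.005],"yaw":0,"claw":-1},{"slide":[0.002,0,0.005],"yaw":0,"claw":-1},{"slide":[0.002,0,0.004],"yaw":0,"claw":-1},{"slide":[0,0,0],"yaw":0,"claw":-1}]'
python3 col.py 200 340
```

```text
time_s: 61.95
tool_pos: [548.5, -22.7, 117.7]
orientation: [-0.058, 0.998, 0.0, -0.0]
contact_force: [-0.3, 0.5, -1.5]
width: 28.9
finger_force: 65.2
200 tool [10.6 87.2] world [538.3 -25.   31. ]
212 tool [ 6.5 69.1] world [542.4 -24.5  49. ]
224 tool [ 2.6 54.2] world [546.3 -24.1  64. ]
236 tool [-0.9 41.3] world [549.8 -23.7  76.8]
248 tool [-3.5 28.7] world [552.4 -23.4  89.4]
260 tool [-5.8 17.6] world [554.7 -23.1 100.6]
272 tool [-8.7  9. ] world [557.6 -22.8 109.1]
284 tool [-10.4  -0.4] world [559.2 -22.6 118.5]
296 tool [-12.8  -7.4] world [561.7 -22.4 125.6]
308 tool [-14.8 -14.4] world [563.6 -22.1 132.5]
320 tool [-16.5 -20.9] world [565.3 -21.9 139.1]
332 tool [-21.9 -22.5] world [570.6 -21.3 140.7]
```

```bash
python3 -m handwheel '[{"slide":[0,0,0.002],"yaw":0,"claw":-1},{"slide":[0,0,0],"yaw":0,"claw":0.4},{"slide":[0,0,0],"yaw":0,"claw":0.4},{"slide":[0,0,0],"yaw":0,"claw":0.4},{"slide":[-0.018,0,-0.014],"yaw":0,"claw":0.4}]'
python3 -m handwheel '[{"slide":[0,0,0],"yaw":0,"claw":0.4},{"slide":[0,0,0],"yaw":0,"claw":0.4},{"slide":[0,0,0],"yaw":0,"claw":-1},{"slide":[0,0,0],"yaw":0,"claw":-1},{"slide":[0,0,0],"yaw":0,"claw":-1}]'
python3 col.py 200 340
```

```text
time_s: 62.62
tool_pos: [565.3, -20.6, 128.9]
orientation: [-0.058, 0.998, 0.0, -0.002]
contact_force: [0.5, -0.1, -0.5]
width: 59.6
finger_force: 0.0
time_s: 63.25
tool_pos: [566.3, -20.7, 129.9]
orientation: [-0.058, 0.998, 0.0, -0.001]
contact_force: [-1.0, -0.4, 0.1]
width: 32.6
finger_force: 60.5
200 tool [17.2 61.8] world [549.3 -23.8  68.1]
212 tool [13.2 46.9] world [553.3 -23.3  83. ]
224 tool [ 9.6 34.1] world [556.9 -22.9  95.8]
236 tool [ 6.6 22.3] world [559.9 -22.6 107.6]
248 tool [ 3.8 12.1] world [562.7 -22.3 117.8]
260 tool [1.2 3. ] world [565.2 -22.  126.9]
272 tool [-1.7 -4.1] world [568.2 -21.6 134. ]
284 tool [-5.  -9.9] world [571.4 -21.3 139.8]
296 tool [-13.4  -7.4] world [579.8 -20.3 137.3]
308 tool [-119.5  127.2] world [685.   -8.    2.6]
320 tool [-134.6  126.9] world [700.   -6.2   2.9]
332 tool [-149.8  126.2] world [715.1  -4.5   3.6]
```

```bash
python3 -m handwheel '[{"slide":[0.008,0,-0.002],"yaw":0,"claw":-1},{"slide":[0.008,0,-0.001],"yaw":0,"claw":-1},{"slide":[0.008,0,-0.001],"yaw":0,"claw":-1},{"slide":[0.008,0,0],"yaw":0,"claw":-1},{"slide":[0.008,0,0],"yaw":0,"claw":-1}]' | head -4
python3 -m handwheel '[{"slide":[0.008,0,0.001],"yaw":0,"claw":-1},{"slide":[0.004,0,0.001],"yaw":0,"claw":-1},{"slide":[0,0,0],"yaw":0,"claw":-1},{"slide":[0,0,-0.015],"yaw":0,"claw":-1},{"slide":[0,0,-0.02],"yaw":0,"claw":-1}]' | head -4
python3 -m handwheel '[{"slide":[0,0,-0.02],"yaw":0,"claw":-1},{"slide":[0,-0.03,0],"yaw":0,"claw":-1},{"slide":[0,-0.03,0],"yaw":0,"claw":-1},{"slide":[0,-0.025,0],"yaw":0,"claw":-1},{"slide":[0,0,0.02],"yaw":0,"claw":-1}]' | head -2
python3 -m handwheel '[{"slide":[0,0,0.02],"yaw":0,"claw":-1},{"slide":[0,0,0.012],"yaw":0,"claw":-1},{"slide":[0,0,0.005],"yaw":0,"claw":-1},{"slide":[0,0,0],"yaw":0,"claw":-1},{"slide":[0,0,0],"yaw":0,"claw":-1}]' 
python3 col.py 220 330
```

```text
time_s: 63.92
tool_pos: [527.5, -25.5, 135.4]
orientation: [-0.058, 0.998, -0.0, 0.002]
contact_force: [4.6, -1.2, -0.2]
time_s: 64.55
tool_pos: [513.2, -26.5, 166.5]
orientation: [-0.058, 0.998, 0.0, -0.003]
contact_force: [-0.3, 0.7, -0.3]
time_s: 65.18
tool_pos: [526.0, -112.7, 169.5]
time_s: 65.8
tool_pos: [525.5, -111.1, 131.1]
orientation: [-0.058, 0.998, -0.0, 0.001]
contact_force: [-0.1, 0.1, 0.2]
width: 32.5
finger_force: 59.9
220 tool [-20.9 127.9] world [ 546.6 -109.8    3.2]
232 tool [-14.5  81.1] world [ 540.1 -110.5   50. ]
244 tool [-10.5  49.2] world [ 536.1 -111.    82. ]
256 tool [-7.9 25.8] world [ 533.5 -111.3  105.3]
268 tool [-5.  6.] world [ 530.6 -111.6  125.2]
280 tool [-4.1 -7.6] world [ 529.7 -111.7  138.7]
292 tool [ -8.1 -11.9] world [ 533.6 -111.3  143.1]
304 tool [-14.4 -12.5] world [ 539.9 -110.6  143.6]
316 tool [-130.8  128.7] world [655.7 -97.1   2.6]
328 tool [-145.7  127.7] world [670.5 -95.3   3.6]
```

```bash
python3 -m handwheel '[{"slide":[0,0,0.009],"yaw":0,"claw":-1},{"slide":[0,0,0.004],"yaw":0,"claw":-1},{"slide":[0.008,0,0.001],"yaw":0,"claw":-1},{"slide":[0.008,0,0.002],"yaw":0,"claw":-1},{"slide":[0.008,0,0.003],"yaw":0,"claw":-1}]' | head -4
python3 col.py 256 310
python3 -m handwheel '[{"slide":[0.008,0,0.002],"yaw":0,"claw":-1},{"slide":[0.008,0,0.004],"yaw":0,"claw":-1},{"slide":[0.008,0,0.004],"yaw":0,"claw":-1},{"slide":[0.008,0,0.005],"yaw":0,"claw":-1},{"slide":[0.008,0,0.006],"yaw":0,"claw":-1}]' 
python3 col.py 220 330
```

```text
time_s: 66.47
tool_pos: [505.1, -114.7, 116.0]
orientation: [-0.058, 0.998, -0.001, 0.005]
contact_force: [-1.7, 2.0, 17.1]
256 tool [-22.5  52.4] world [ 527.  -113.5   63.4]
268 tool [-11.7  15.9] world [ 516.1 -114.7   99.9]
280 tool [-4.6 -8.9] world [ 508.7 -115.4  124.6]
292 tool [ -9.5 -11.6] world [ 513.6 -114.9  127.3]
304 tool [-13.8 -15.1] world [ 517.8 -114.4  130.9]
time_s: 67.15
tool_pos: [463.1, -119.5, 92.9]
orientation: [-0.058, 0.998, -0.001, 0.002]
contact_force: [-1.6, -0.7, 7.3]
width: 32.5
finger_force: 59.4
220 tool [-9.4 88.5] world [ 471.2 -119.9    3.1]
232 tool [-20.   88.8] world [ 481.7 -118.7    2.8]
244 tool [-30.7  88.4] world [ 492.3 -117.4    3.2]
256 tool [-41.7  88.2] world [ 503.2 -116.2    3.5]
268 tool [-53.4  88.6] world [ 514.8 -114.8    3.1]
280 tool [-65.3  88.9] world [ 526.7 -113.4    2.8]
292 tool [ -7.7 -16.2] world [ 469.3 -119.9  107.8]
304 tool [-11.5 -20.1] world [ 473.1 -119.4  111.8]
316 tool [-15.9 -23. ] world [ 477.4 -118.9  114.6]
328 tool [-117.3   89.7] world [ 578.3 -107.5    2. ]
```

```bash
python3 -m handwheel '[{"slide":[0.008,0,0.007],"yaw":0,"claw":-1},{"slide":[0.007,0,0.008],"yaw":0,"claw":-1},{"slide":[0.006,0,0.008],"yaw":0,"claw":-1},{"slide":[0.006,0,0.009],"yaw":0,"claw":-1},{"slide":[0.005,0,0.009],"yaw":0,"claw":-1}]' | head -4
python3 -m handwheel '[{"slide":[0.005,0,0.009],"yaw":0,"claw":-1},{"slide":[0.004,0,0.009],"yaw":0,"claw":-1},{"slide":[0.003,0,0.008],"yaw":0,"claw":-1},{"slide":[0.001,0,0.004],"yaw":0,"claw":-1},{"slide":[0,0,0],"yaw":0,"claw":-1}]' 
python3 col.py 240 330
```

```text
time_s: 67.82
tool_pos: [430.9, -122.9, 50.6]
orientation: [-0.058, 0.998, -0.001, 0.002]
contact_force: [-2.0, -2.9, 6.4]
time_s: 68.45
tool_pos: [418.5, -124.2, 20.4]
orientation: [-0.058, 0.998, -0.001, 0.002]
contact_force: [2.0, 0.9, 5.8]
width: 32.4
finger_force: 97.7
240 tool [ 6.3 17.3] world [ 412.5 -126.     3.2]
252 tool [-1.7 18.6] world [ 420.4 -125.1    1.9]
264 tool [-8.8 17.6] world [ 427.5 -124.3    3. ]
276 tool [-16.6  17.5] world [ 435.3 -123.4    3.1]
288 tool [ -0.4 -20.4] world [ 419.  -125.2   40.9]
300 tool [ -3.1 -25.3] world [ 421.7 -124.9   45.9]
312 tool [ -8.4 -26.5] world [ 426.9 -124.3   47.1]
324 tool [-14.9 -26.2] world [ 433.4 -123.6   46.8]
```

```bash
python3 -m handwheel '[{"slide":[0,0,0.003],"yaw":0,"claw":-1},{"slide":[0,0,0],"yaw":0,"claw":0.4},{"slide":[0,0,0],"yaw":0,"claw":0.4},{"slide":[0,0,0],"yaw":0,"claw":0.4},{"slide":[0,0,-0.04],"yaw":0,"claw":0.4}]' | head -2
python3 -m handwheel '[{"slide":[0,0,-0.04],"yaw":0,"claw":0.4},{"slide":[-0.03,0,-0.04],"yaw":0,"claw":0.4},{"slide":[-0.03,0,0],"yaw":0,"claw":0.4},{"slide":[0,0,0],"yaw":0,"claw":0.4},{"slide":[0,0,0],"yaw":0,"claw":0.4}]'|head -2
python3 ws.py 19 w9; python3 go.py 96.7 480 -118 16
```

```text
time_s: 69.12
tool_pos: [413.5, -122.4, 53.4]
time_s: 69.75
tool_pos: [475.2, -116.5, 135.2]
pale c 612.6 -317.9 size 110 38 long axis deg -12.6
dark c 485.9 -118.2 size 115 34 long axis deg 6.2
t 69.8 at [ 475.  -116.5  135.1] ang 96.6 w 59.9 F [ 0.   0.8 -0.1] ff 0.0 j6 -2.04
yaw -0.1
slide -4.8 -2.1 119.1
```

```bash
python3 -m handwheel '[{"slide":[-0.017,-0.003,0.04],"yaw":0,"claw":0.4},{"slide":[0,0,0.04],"yaw":0,"claw":0.4},{"slide":[0,0,0.03],"yaw":0,"claw":0.4},{"slide":[0,0,0.009],"yaw":0,"claw":0.4},{"slide":[0,0,0],"yaw":0,"claw":-1}]' | head -2
python3 -m handwheel '[{"slide":[0,0,0],"yaw":0,"claw":-1},{"slide":[0,0,0],"yaw":0,"claw":-1},{"slide":[0,0,0],"yaw":0,"claw":-1},{"slide":[0,0,-0.04],"yaw":0,"claw":-1},{"slide":[0,0,-0.05],"yaw":0,"claw":-1}]'
python3 -m handwheel '[{"slide":[0,0,-0.03],"yaw":0,"claw":-1},{"slide":[0,0.04,0],"yaw":0,"claw":-1},{"slide":[0,0.04,0],"yaw":0,"claw":-1},{"slide":[0,0.04,0],"yaw":0,"claw":-1},{"slide":[0,0.04,0],"yaw":0,"claw":-1}]' |head -2
python3 -m handwheel '[{"slide":[0,0,0],"yaw":10.5,"claw":-1},{"slide":[0,0,0],"yaw":10.5,"claw":-1},{"slide":[0,0,0],"yaw":10.5,"claw":-1},{"slide":[0,0,0],"yaw":10.5,"claw":-1},{"slide":[0,0,0],"yaw":10.5,"claw":-1}]' | tail -2
python3 -m handwheel '[{"slide":[0,0,0],"yaw":10.5,"claw":-1},{"slide":[0,0,0],"yaw":10.5,"claw":-1},{"slide":[0,0,0],"yaw":10.5,"claw":-1},{"slide":[0,0,0],"yaw":8.1,"claw":-1},{"slide":[0,0,0],"yaw":0,"claw":-1}]' | tail -2
python3 go.py 4.6 425 174 60
python3 - <<'E'
from h import *
s=snap('wrist'); C=cloud(s); st=robot.sense(); R=Ro.from_quat(st['orientation']).as_matrix(); L=(C-np.array(st['tool_pos']))@R
m=(abs(L[...,1])<10)&(L[...,2]<25)&(L[...,2]>-15)&(L[...,0]>-30)
print('near end at tool x',np.percentile(L[...,0][m],99.5),'z top',np.median(L[...,2][m]))
E
```

```text
time_s: 70.42
tool_pos: [492.9, -117.8, 17.1]
time_s: 71.05
tool_pos: [492.3, -117.3, 107.0]
orientation: [-0.058, 0.998, 0.001, -0.002]
contact_force: [1.1, 0.1, -0.3]
width: 32.2
finger_force: 60.5
time_s: 71.68
tool_pos: [474.7, 42.3, 137.5]
width: 32.3
finger_force: 60.4
width: 32.2
finger_force: 60.4
t 72.92 at [475.   41.1 137.3] ang 4.6 w 32.2 F [ 0.9 -0.6 -0.3] ff 60.4 j6 -0.11
yaw 0.0
slide 136.4 -39.1 77.3
near end at tool x 79.80320881758723 z top -0.30688118635132644
```

```bash
cat > end.py <<'E'
from h import *
s=snap('wrist'); C=cloud(s); st=robot.sense(); R=Ro.from_quat(st['orientation']).as_matrix(); L=(C-np.array(st['tool_pos']))@R
m=(abs(L[...,1])<10)&(abs(L[...,2]-0)<6)&(L[...,0]>-30)
h,e=np.histogram(L[...,0][m],bins=np.arange(-30,100,5)); print(list(zip(e.astype(int),h)))
E
python3 end.py
```

```text
[(np.int64(-30), np.int64(282)), (np.int64(-25), np.int64(302)), (np.int64(-20), np.int64(305)), (np.int64(-15), np.int64(319)), (np.int64(-10), np.int64(333)), (np.int64(-5), np.int64(333)), (np.int64(0), np.int64(355)), (np.int64(5), np.int64(371)), (np.int64(10), np.int64(364)), (np.int64(15), np.int64(394)), (np.int64(20), np.int64(390)), (np.int64(25), np.int64(414)), (np.int64(30), np.int64(423)), (np.int64(35), np.int64(433)), (np.int64(40), np.int64(448)), (np.int64(45), np.int64(479)), (np.int64(50), np.int64(480)), (np.int64(55), np.int64(481)), (np.int64(60), np.int64(486)), (np.int64(65), np.int64(542)), (np.int64(70), np.int64(551)), (np.int64(75), np.int64(548)), (np.int64(80), np.int64(3)), (np.int64(85), np.int64(0)), (np.int64(90), np.int64(0))]
```

```bash
python3 -m handwheel '[{"slide":[0.04,-0.013,0],"yaw":0,"claw":-1},{"slide":[0.04,-0.013,0],"yaw":0,"claw":-1},{"slide":[0.041,-0.013,0],"yaw":0,"claw":-1},{"slide":[0,0,0],"yaw":0,"claw":-1},{"slide":[0,0,0],"yaw":0,"claw":-1}]' | tail -2
python3 go.py 4.6 426.2 159 80 426.2 159 60; python3 end.py | tail -c 120
```

```text
width: 32.3
finger_force: 60.5
t 73.65 at [426.7 158.5 137.4] ang 4.6 w 32.3 F [-0.2 -0.  -0.7] ff 60.5 j6 0.16
yaw 0.0
slide 0.5 -0.5 57.4
slide 0.0 0.0 20.0
 (np.int64(75), np.int64(549)), (np.int64(80), np.int64(47)), (np.int64(85), np.int64(0)), (np.int64(90), np.int64(0))]
```

```bash
python3 -m handwheel '[{"slide":[0,0,0.03],"yaw":0,"claw":-1},{"slide":[0,0,0.025],"yaw":0,"claw":-1},{"slide":[0,0,0.015],"yaw":0,"claw":-1},{"slide":[0,0,0.006],"yaw":0,"claw":-1},{"slide":[0,0,0],"yaw":0,"claw":-1}]'
python3 -m handwheel '[{"slide":[0,0,0.001],"yaw":0,"claw":-1},{"slide":[0,0,0],"yaw":0,"claw":0.1},{"slide":[0,0,0],"yaw":0,"claw":0.1},{"slide":[0,0,0],"yaw":0,"claw":0.1},{"slide":[0,0,-0.03],"yaw":0,"claw":0.1}]'
python3 -m handwheel '[{"slide":[0,0,-0.04],"yaw":0,"claw":0.1},{"slide":[0,0,-0.04],"yaw":0,"claw":0.1},{"slide":[0,0,-0.01],"yaw":-10.5,"claw":0.1},{"slide":[0,0,0],"yaw":-10.5,"claw":0.1},{"slide":[0,0,0],"yaw":-10.5,"claw":0.1}]'|head -2
python3 -m handwheel '[{"slide":[0,0,0],"yaw":-10.5,"claw":0.5},{"slide":[0,0,0],"yaw":-10.5,"claw":0.5},{"slide":[0,0,0],"yaw":-10.5,"claw":0.5},{"slide":[0,0,0],"yaw":-9.9,"claw":0.5},{"slide":[0,0,0],"yaw":0,"claw":0.5}]'|head -2
python3 ws.py 60; python3 go.py 77.5 575 -308 140
```

```text
time_s: 74.32
tool_pos: [426.9, 158.4, 61.4]
orientation: [0.679, 0.734, -0.0, 0.0]
contact_force: [-0.1, -0.3, -1.0]
width: 32.0
finger_force: 60.5
time_s: 74.95
tool_pos: [424.5, 158.2, 88.2]
orientation: [0.679, 0.735, -0.002, -0.002]
contact_force: [1.2, 0.8, -0.4]
width: 46.9
finger_force: 0.0
time_s: 75.58
tool_pos: [426.7, 158.7, 180.7]
time_s: 76.2
tool_pos: [426.6, 158.7, 180.3]
dark c 426.3 186.9 size 103 35 long axis deg -87.3
t 76.25 at [426.6 158.7 180.3] ang 77.3 w 64.0 F [ 0.3 -0.6 -0.5] ff 0.0 j6 -1.11
yaw -0.2
slide -245.9 -423.5 40.3
```

```bash
python3 -m handwheel '[{"slide":[-0.0246,-0.0424,0],"yaw":0,"claw":0.5},{"slide":[-0.0246,-0.0424,0],"yaw":0,"claw":0.5},{"slide":[-0.0246,-0.0424,0],"yaw":0,"claw":0.5},{"slide":[-0.0246,-0.0424,0],"yaw":0,"claw":0.5},{"slide":[-0.0246,-0.0424,0],"yaw":0,"claw":0.5}]' | head -2
python3 -m handwheel '[{"slide":[-0.0246,-0.0424,0],"yaw":0,"claw":0.5},{"slide":[-0.0246,-0.0424,0],"yaw":0,"claw":0.5},{"slide":[-0.0246,-0.0424,0],"yaw":0,"claw":0.5},{"slide":[-0.0246,-0.0424,0],"yaw":0,"claw":0.5},{"slide":[-0.0246,-0.0424,0.03],"yaw":0,"claw":0.5}]' | head -2
python3 -m handwheel '[{"slide":[0,0,0],"yaw":0,"claw":0.5},{"slide":[0,0,0],"yaw":0,"claw":0.5},{"slide":[0,0,0],"yaw":0,"claw":0.5},{"slide":[0,0,0],"yaw":0,"claw":0.5},{"slide":[0,0,0],"yaw":0,"claw":0.5}]' | head -2
python3 ws.py 19 w10
python3 go.py 77.5 575.5 -308.5 16; python3 rk.py t3 60; python3 m.py | grep jarcap
```

```text
time_s: 76.88
tool_pos: [500.9, -76.6, 180.5]
time_s: 77.5
tool_pos: [576.8, -311.6, 153.4]
time_s: 78.12
tool_pos: [574.7, -308.2, 151.2]
pale c 824.2 -32.0 size 136 47 long axis deg 47.2
pale c 627.4 -323.0 size 131 34 long axis deg -12.5
dark c 825.6 -10.7 size 94 33 long axis deg -15.1
t 78.17 at [ 574.6 -308.3  151. ] ang 77.5 w 64.0 F [ 0.9 -0.4 -1.1] ff 0.0 j6 -1.93
yaw -0.0
slide -0.9 -0.0 135.0
pale c 243.7 -50.7 size 143 62 long axis deg -30.4
pale c 682.7 -355.5 size 248 26 long axis deg -33.7
jarcap [491.7 409.   58. ] [465. 331.  58.] [640. 436.  58.]
```

View pics/t3.png

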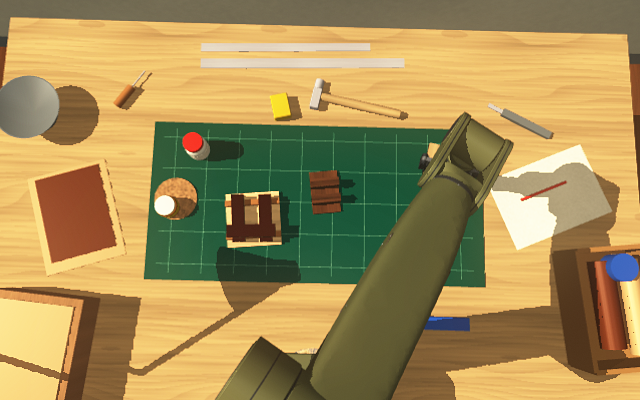

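The top view shows the tower so far at (253,218), with three slats. The jar has been knocked and its cap is now at (165,205), near the coaster's edge, so I will recentre it at the end.

```bash
python3 -m handwheel '[{"slide":[-0.001,-0.0015,0.04],"yaw":0,"claw":0.5},{"slide":[0,0,0.04],"yaw":0,"claw":0.5},{"slide":[0,0,0.04],"yaw":0,"claw":0.5},{"slide":[0,0,0.015],"yaw":0,"claw":0.5},{"slide":[0,0,0],"yaw":0,"claw":-1}]' | head -2
python3 -m handwheel '[{"slide":[0,0,0],"yaw":0,"claw":-1},{"slide":[0,0,0],"yaw":0,"claw":-1},{"slide":[0,0,0],"yaw":0,"claw":-1},{"slide":[0,0,-0.03],"yaw":0,"claw":-1},{"slide":[0,0,-0.04],"yaw":0,"claw":-1}]'
python3 -m handwheel '[{"slide":[0,0,-0.02],"yaw":-6.4,"claw":-1},{"slide":[0,0,0],"yaw":-6.4,"claw":-1},{"slide":[0,0,0],"yaw":-6.4,"claw":-1},{"slide":[0,0,0],"yaw":0,"claw":-1},{"slide":[0,0,0],"yaw":0,"claw":-1}]' |tail -2
python3 go.py 96.7 423 -37.5 106
```

```text
time_s: 78.9
tool_pos: [574.6, -310.1, 14.5]
time_s: 79.53
tool_pos: [574.0, -309.7, 84.7]
orientation: [0.11, 0.994, 0.001, -0.001]
contact_force: [0.3, 0.0, -0.6]
width: 32.7
finger_force: 62.0
width: 32.5
finger_force: 62.0
t 80.15 at [ 575.  -310.3  105.2] ang 96.5 w 32.5 F [ 0.5  0.1 -1. ] ff 62.0 j6 -2.26
yaw -0.2
slide 119.1 288.7 -0.8
```

```bash
python3 -m handwheel '[{"slide":[0.017,0.0412,0],"yaw":0,"claw":-1},{"slide":[0.017,0.0412,0],"yaw":0,"claw":-1},{"slide":[0.017,0.0412,0],"yaw":0,"claw":-1},{"slide":[0.017,0.0412,0],"yaw":0,"claw":-1},{"slide":[0.017,0.0412,0],"yaw":0,"claw":-1}]' | head -2
python3 -m handwheel '[{"slide":[0.017,0.0412,0],"yaw":0,"claw":-1},{"slide":[0.017,0.0412,0],"yaw":0,"claw":-1},{"slide":[0,0,0.02],"yaw":0,"claw":-1},{"slide":[0,0,0.015],"yaw":0,"claw":-1},{"slide":[0,0,0.01],"yaw":0,"claw":-1}]' | head -2
python3 -m handwheel '[{"slide":[0,0,0.01],"yaw":0,"claw":-1},{"slide":[0,0,0.01],"yaw":0,"claw":-1},{"slide":[0,0,0.007],"yaw":0,"claw":-1},{"slide":[0,0,0.007],"yaw":0,"claw":-1},{"slide":[0,0,0],"yaw":0,"claw":-1}]' | head -4
python3 -m handwheel '[{"slide":[0,0,0],"yaw":0,"claw":0.4},{"slide":[0,0,0],"yaw":0,"claw":0.4},{"slide":[0,0,0],"yaw":0,"claw":0.4},{"slide":[0,0,-0.04],"yaw":0,"claw":0.4},{"slide":[0,0,-0.05],"yaw":0,"claw":0.4}]' | head -2
python3 -m handwheel '[{"slide":[-0.03,0,-0.02],"yaw":0,"claw":0.4},{"slide":[-0.03,0,0],"yaw":0,"claw":0.4},{"slide":[-0.03,0,0],"yaw":0,"claw":0.4},{"slide":[0,0,0],"yaw":0,"claw":0.4},{"slide":[0,0,0],"yaw":0,"claw":0.4}]' | head -2
python3 inc.py w11 380 550 -60 0; python3 go.py 96.7 524 -26.5 62
```

```text
time_s: 80.78
tool_pos: [466.1, -114.5, 105.4]
time_s: 81.4
tool_pos: [423.3, -37.8, 59.4]
time_s: 82.02
tool_pos: [424.3, -38.1, 26.4]
orientation: [-0.057, 0.998, -0.0, 0.001]
contact_force: [0.3, -0.6, 3.9]
time_s: 82.65
tool_pos: [422.0, -37.3, 115.8]
time_s: 83.28
tool_pos: [512.0, -27.2, 135.6]
417 396 y [-56.2 -37.8 -23.5] z [16.9 18.9 21.1]
432 799 y [-55.1 -38.7 -22.3] z [20.6 24.  27.3]
447 835 y [-53.2 -36.7 -20. ] z [27.4 30.8 34.2]
462 861 y [-51.2 -34.8 -18.4] z [34.1 37.5 40.9]
477 906 y [-49.7 -33.1 -15.8] z [40.5 44.1 47.5]
492 1143 y [-48.5 -28.1  -1.2] z [10.4 50.1 54.3]
507 1173 y [-48.5 -26.7  -1.4] z [10.8 56.8 60.9]
522 1416 y [-56.1 -28.7  -1.2] z [40.9 62.8 67.5]
537 530 y [-57.7 -32.5  -3.7] z [40.2 68.3 70.3]
xrange [417.9 537.2]
t 83.33 at [511.9 -27.2 135.7] ang 96.6 w 59.9 F [-0.5 -0.8  0.7] ff 0.0 j6 -1.84
yaw -0.1
slide -12.1 -0.7 73.7
```

```bash
python3 -m handwheel '[{"slide":[-0.009,0,0.03],"yaw":0,"claw":0.4},{"slide":[0,0,0.03],"yaw":0,"claw":0.4},{"slide":[0,0,0.014],"yaw":0,"claw":0.4},{"slide":[0,0,0],"yaw":0,"claw":-1},{"slide":[0,0,0],"yaw":0,"claw":-1}]' | head -5
python3 -m handwheel '[{"slide":[0,0,0],"yaw":0,"claw":-1},{"slide":[0,0,0],"yaw":0,"claw":-1},{"slide":[0,0,0],"yaw":0,"claw":-1},{"slide":[0,0,-0.03],"yaw":0,"claw":-1},{"slide":[0,0,-0.04],"yaw":0,"claw":-1}]'
python3 -m handwheel '[{"slide":[0,0,-0.03],"yaw":0,"claw":-1},{"slide":[-0.035,0,0],"yaw":0,"claw":-1},{"slide":[-0.045,0,0],"yaw":0,"claw":-1},{"slide":[-0.045,0,0],"yaw":0,"claw":-1},{"slide":[-0.045,0,0],"yaw":0,"claw":-1}]' | head -2
python3 -m handwheel '[{"slide":[0,0,0.02],"yaw":0,"claw":-1},{"slide":[0,0,0.03],"yaw":0,"claw":-1},{"slide":[0,0,0.02],"yaw":0,"claw":-1},{"slide":[0,0,0.01],"yaw":0,"claw":-1},{"slide":[0,0,0],"yaw":0,"claw":-1}]'
python3 tilt.py | sed -n '1,8p'
```

```text
time_s: 83.95
tool_pos: [522.5, -26.4, 63.5]
orientation: [-0.058, 0.998, -0.0, 0.001]
contact_force: [-0.2, 0.4, -0.5]
width: 32.4
time_s: 84.58
tool_pos: [520.6, -26.0, 131.5]
orientation: [-0.058, 0.998, 0.0, -0.002]
contact_force: [0.4, -0.7, -0.3]
width: 32.3
finger_force: 62.0
time_s: 85.2
tool_pos: [691.9, -6.4, 161.8]
time_s: 85.82
tool_pos: [690.1, -6.6, 81.5]
orientation: [-0.058, 0.998, 0.0, -0.001]
contact_force: [-0.2, -0.1, -0.1]
width: 32.5
finger_force: 62.0
-15 zdown [-6.3 -5.4 -4.7] 95
-9 zdown [-5.5 -4.1 -2.8] 523
-3 zdown [-2.9 -1.5 -0.1] 513
3 zdown [-0.1  1.2  2.6] 515
9 zdown [2.6 3.8 5.2] 501
15 zdown [5.3 6.6 7.9] 499
21 zdown [ 7.9  9.1 10.6] 490
27 zdown [10.5 11.9 13.2] 492
```

```bash
python3 -m handwheel '[{"slide":[0,0,0.009],"yaw":0,"claw":-1},{"slide":[0.005,0,0],"yaw":0,"claw":-1},{"slide":[0.005,0,0],"yaw":0,"claw":-1},{"slide":[0.004,0,0],"yaw":0,"claw":-1},{"slide":[0.003,0,0],"yaw":0,"claw":-1}]' | head -4
python3 -m handwheel '[{"slide":[0.005,0,-0.006],"yaw":0,"claw":-1},{"slide":[0.005,0,-0.0075],"yaw":0,"claw":-1},{"slide":[0.006,0,-0.007],"yaw":0,"claw":-1},{"slide":[0.0063,0,-0.007],"yaw":0,"claw":-1},{"slide":[0.0075,0,-0.006],"yaw":0,"claw":-1}]' | head -4
python3 -m handwheel '[{"slide":[0.0075,0,-0.006],"yaw":0,"claw":-1},{"slide":[0.0083,0,-0.005],"yaw":0,"claw":-1},{"slide":[0.0083,0,-0.005],"yaw":0,"claw":-1},{"slide":[0.009,0,-0.0035],"yaw":0,"claw":-1},{"slide":[0,0,0],"yaw":0,"claw":-1}]' | head -4
python3 -m handwheel '[{"slide":[0.008,0,-0.003],"yaw":0,"claw":-1},{"slide":[0.009,0,-0.002],"yaw":0,"claw":-1},{"slide":[0.009,0,-0.001],"yaw":0,"claw":-1},{"slide":[0.003,0,0],"yaw":0,"claw":-1},{"slide":[0,0,0],"yaw":0,"claw":-1}]' | head -6
python3 col.py 180 340
```

```text
time_s: 86.5
tool_pos: [681.5, -8.0, 78.7]
orientation: [-0.057, 0.998, -0.0, 0.011]
contact_force: [17.1, 2.2, 1.5]
time_s: 87.12
tool_pos: [650.0, -11.7, 112.3]
orientation: [-0.058, 0.998, -0.0, 0.008]
contact_force: [11.9, 3.3, 5.2]
time_s: 87.75
tool_pos: [613.8, -15.8, 129.3]
orientation: [-0.058, 0.998, -0.0, 0.004]
contact_force: [5.0, 0.8, 3.4]
time_s: 88.38
tool_pos: [581.7, -19.3, 131.7]
orientation: [-0.058, 0.998, -0.0, -0.001]
contact_force: [1.7, 0.5, 1.2]
width: 30.2
finger_force: 58.6
180 tool [ 23.7 100. ] world [558.1 -23.1  31.7]
192 tool [16.7 87.3] world [565.1 -22.3  44.3]
204 tool [ 6.  90.5] world [575.8 -21.1  41.1]
216 tool [-1.2 81.6] world [582.9 -20.2  49.9]
228 tool [-3.7 61.9] world [585.4 -20.   69.7]
240 tool [-5.5 44.6] world [587.3 -19.8  86.9]
252 tool [-6.9 29.3] world [588.7 -19.6 102.3]
264 tool [-8.3 16.6] world [590.2 -19.4 114.9]
276 tool [-9.2  4.7] world [591.  -19.3 126.8]
288 tool [-10.4  -4.9] world [592.2 -19.2 136.5]
300 tool [-12.2 -12.4] world [594.1 -19.  144. ]
312 tool [-13.3 -20.2] world [595.1 -18.9 151.7]
324 tool [-20.4 -19.6] world [602.2 -18.  151.1]
336 tool [-27.9 -18.9] world [609.7 -17.2 150.5]
```

```bash
python3 -m handwheel '[{"slide":[-0.004,0,-0.005],"yaw":0,"claw":-1},{"slide":[0,0,-0.015],"yaw":0,"claw":-1},{"slide":[0,0,-0.015],"yaw":0,"claw":-1},{"slide":[0,0,-0.01],"yaw":0,"claw":-1},{"slide":[0.01,0,0],"yaw":0,"claw":-1}]' | head -2
python3 -m handwheel '[{"slide":[0.012,0,0],"yaw":0,"claw":-1},{"slide":[0.012,0,0],"yaw":0,"claw":-1},{"slide":[0.01,0,0],"yaw":0,"claw":-1},{"slide":[0,0,0],"yaw":0,"claw":-1},{"slide":[0,0,0],"yaw":0,"claw":-1}]'
python3 col.py 168 340
```

```text
time_s: 89.05
tool_pos: [577.3, -20.0, 179.0]
time_s: 89.68
tool_pos: [543.0, -23.8, 177.4]
orientation: [-0.058, 0.998, -0.0, 0.0]
contact_force: [-0.2, -0.1, -1.6]
width: 29.4
finger_force: 59.3
168 tool [ 27.8 136.6] world [515.7 -28.1  40.9]
180 tool [ 17.8 129.5] world [525.7 -26.9  47.9]
192 tool [ 13.6 100.3] world [529.8 -26.5  77.1]
204 tool [ 9.  80.2] world [534.3 -25.9  97.2]
216 tool [ 4.9 63.7] world [538.4 -25.5 113.7]
228 tool [ 1.9 47.8] world [541.5 -25.1 129.6]
240 tool [-1.2 34.9] world [544.5 -24.8 142.6]
252 tool [-4.6 24.7] world [547.8 -24.4 152.7]
264 tool [-7.2 14.7] world [550.4 -24.1 162.7]
276 tool [-9.5  5.5] world [552.7 -23.8 171.9]
288 tool [-11.5  -2.9] world [554.7 -23.6 180.3]
300 tool [-13.1 -10.9] world [556.3 -23.4 188.4]
312 tool [-15.4 -17.2] world [558.5 -23.2 194.6]
324 tool [-20.6 -19.1] world [563.8 -22.6 196.5]
336 tool [-29.4 -17.1] world [572.5 -21.5 194.5]
```

```bash
python3 -m handwheel '[{"slide":[-0.0095,0,0],"yaw":0,"claw":-1},{"slide":[0,0,0.01],"yaw":0,"claw":-1},{"slide":[0,0,0.01],"yaw":0,"claw":-1},{"slide":[0,0,0.008],"yaw":0,"claw":-1},{"slide":[0,0,0.006],"yaw":0,"claw":-1}]'
python3 col.py 192 330
```

```text
time_s: 90.35
tool_pos: [551.8, -22.6, 142.1]
orientation: [-0.058, 0.998, 0.0, -0.001]
contact_force: [0.0, -1.0, -0.2]
width: 29.8
finger_force: 59.4
192 tool [13.3 98.4] world [538.2 -25.3  43.1]
204 tool [ 8.5 79.8] world [543.1 -24.7  61.8]
216 tool [ 4.2 63.8] world [547.4 -24.2  77.7]
228 tool [ 0.7 49. ] world [550.9 -23.8  92.5]
240 tool [-2.3 35.7] world [553.9 -23.5 105.8]
252 tool [-5.2 24.4] world [556.8 -23.2 117.1]
264 tool [-7.3 13.4] world [558.9 -22.9 128.1]
276 tool [-10.3   5.4] world [561.8 -22.6 136.1]
288 tool [-12.   -3.6] world [563.5 -22.4 145.1]
300 tool [-13.7 -11.3] world [565.3 -22.2 152.9]
312 tool [-15.4 -18.4] world [567.  -22.  159.9]
324 tool [-21.3 -19.5] world [572.8 -21.3 161. ]
```

Entering the slot freely; lower the rest with a slight drift, then release and regrip centred.

```bash
python3 -m handwheel '[{"slide":[0,0,0.005],"yaw":0,"claw":-1},{"slide":[0.001,0,0.005],"yaw":0,"claw":-1},{"slide":[0.002,0,0.005],"yaw":0,"claw":-1},{"slide":[0.002,0,0.004],"yaw":0,"claw":-1},{"slide":[0,0,0.002],"yaw":0,"claw":-1}]'
python3 col.py 200 340
```

```text
time_s: 91.02
tool_pos: [547.2, -23.3, 122.0]
orientation: [-0.058, 0.998, 0.0, -0.0]
contact_force: [0.4, 0.5, -0.5]
width: 29.9
finger_force: 61.3
200 tool [ 9.4 89.8] world [538.  -25.4  32.1]
212 tool [ 5. 72.] world [542.3 -25.   49.9]
224 tool [ 1.5 55.8] world [545.8 -24.6  66.1]
236 tool [-1.8 42.1] world [549.  -24.2  79.8]
248 tool [-4.5 29.7] world [551.8 -23.9  92.1]
260 tool [-7.  18.7] world [554.2 -23.6 103.2]
272 tool [-8.9  8.3] world [556.1 -23.4 113.6]
284 tool [-11.3   0. ] world [558.5 -23.1 121.8]
296 tool [-12.7  -8.7] world [559.8 -23.  130.6]
308 tool [-14.2 -16.1] world [561.4 -22.8 138. ]
320 tool [-18.2 -19.7] world [565.3 -22.3 141.6]
332 tool [-26.5 -18.1] world [573.6 -21.4 139.9]
```

```bash
python3 -m handwheel '[{"slide":[0,0,0.002],"yaw":0,"claw":-1},{"slide":[0,0,0],"yaw":0,"claw":0.4},{"slide":[0,0,0],"yaw":0,"claw":0.4},{"slide":[0,0,0],"yaw":0,"claw":0.4},{"slide":[-0.02,0,-0.009],"yaw":0,"claw":0.4}]' | head -2
python3 -m handwheel '[{"slide":[0,0,0],"yaw":0,"claw":0.4},{"slide":[0,0,0],"yaw":0,"claw":0.4},{"slide":[0,0,0],"yaw":0,"claw":-1},{"slide":[0,0,0],"yaw":0,"claw":-1},{"slide":[0,0,0],"yaw":0,"claw":-1}]'
python3 col.py 236 300
python3 -m handwheel '[{"slide":[0.008,0,-0.002],"yaw":0,"claw":-1},{"slide":[0.008,0,-0.001],"yaw":0,"claw":-1},{"slide":[0.008,0,-0.001],"yaw":0,"claw":-1},{"slide":[0.008,0,0],"yaw":0,"claw":-1},{"slide":[0.008,0,0],"yaw":0,"claw":-1}]' | head -4
python3 -m handwheel '[{"slide":[0.008,0,0.001],"yaw":0,"claw":-1},{"slide":[0.005,0,0.001],"yaw":0,"claw":-1},{"slide":[0,0,0],"yaw":0,"claw":-1},{"slide":[0,0,0],"yaw":0,"claw":-1},{"slide":[0,0,0],"yaw":0,"claw":-1}]' | head -4
python3 col.py 220 330
```

```text
time_s: 91.7
tool_pos: [566.0, -20.9, 128.3]
time_s: 92.32
tool_pos: [566.8, -21.0, 129.1]
orientation: [-0.058, 0.998, 0.0, -0.0]
contact_force: [-1.9, -1.0, 0.3]
width: 32.4
finger_force: 60.7
236 tool [ 6.9 21.9] world [560.1 -22.9 107.2]
248 tool [ 4.1 11.6] world [562.9 -22.6 117.4]
260 tool [1.5 2.5] world [565.4 -22.3 126.5]
272 tool [-0.9 -5.4] world [567.9 -22.  134.4]
284 tool [ -4.2 -11.1] world [571.1 -21.6 140.2]
296 tool [-13.   -7.9] world [579.9 -20.6 137. ]
time_s: 93.0
tool_pos: [528.0, -25.7, 134.4]
orientation: [-0.058, 0.998, -0.0, 0.002]
contact_force: [4.8, 1.0, 1.1]
time_s: 93.62
tool_pos: [515.1, -27.2, 131.7]
orientation: [-0.058, 0.998, -0.0, 0.0]
contact_force: [5.2, 0.2, 4.2]
220 tool [-6.6 87.1] world [521.8 -27.6  44.5]
232 tool [-18.9  91.8] world [534.  -26.2  39.8]
244 tool [-13.9  56.5] world [529.  -26.8  75.1]
256 tool [  70.7 -131.5] world [444.8 -36.5 263. ]
268 tool [-5.6  6.8] world [520.7 -27.7 124.8]
280 tool [ -2.7 -10.2] world [517.8 -28.1 141.7]
292 tool [ -8.1 -12.1] world [523.2 -27.4 143.6]
304 tool [-14.  -13.3] world [529.1 -26.8 144.8]
316 tool [-130.3  127.8] world [644.7 -13.3   3.9]
328 tool [-147.2  129.2] world [661.4 -11.4   2.4]
```

```bash
python3 -m handwheel '[{"slide":[0,0,-0.015],"yaw":0,"claw":-1},{"slide":[0,0,-0.02],"yaw":0,"claw":-1},{"slide":[0,0,-0.02],"yaw":0,"claw":-1},{"slide":[0,-0.03,0],"yaw":0,"claw":-1},{"slide":[0,-0.03,0],"yaw":0,"claw":-1}]' | head -2
python3 -m handwheel '[{"slide":[0,-0.025,0],"yaw":0,"claw":-1},{"slide":[0,0,0.02],"yaw":0,"claw":-1},{"slide":[0,0,0.02],"yaw":0,"claw":-1},{"slide":[0,0,0.012],"yaw":0,"claw":-1},{"slide":[0,0,0.005],"yaw":0,"claw":-1}]' | head -4
python3 -m handwheel '[{"slide":[0,0,0.008],"yaw":0,"claw":-1},{"slide":[0.004,0,0.004],"yaw":0,"claw":-1},{"slide":[0.008,0,0.001],"yaw":0,"claw":-1},{"slide":[0.008,0,0.002],"yaw":0,"claw":-1},{"slide":[0.008,0,0.003],"yaw":0,"claw":-1}]' | head -5
python3 col.py 220 330
```

```text
time_s: 94.3
tool_pos: [520.6, -87.0, 186.8]
time_s: 94.92
tool_pos: [523.4, -110.6, 127.4]
orientation: [-0.058, 0.998, 0.001, -0.001]
contact_force: [-0.2, 0.9, -0.1]
time_s: 95.55
tool_pos: [500.3, -115.4, 115.4]
orientation: [-0.058, 0.998, -0.001, 0.005]
contact_force: [1.4, 1.3, 10.7]
width: 32.6
220 tool [-17.  113.2] world [ 517.3 -114.8    2. ]
232 tool [-28.8 113.6] world [ 529.1 -113.4    1.7]
244 tool [-39.9 111.8] world [ 540.2 -112.2    3.6]
256 tool [-22.9  53.5] world [ 522.7 -114.    61.8]
268 tool [-12.3  17.1] world [ 511.9 -115.2   98.1]
280 tool [ -3.5 -10.5] world [ 502.8 -116.2  125.6]
292 tool [ -8.3 -13.3] world [ 507.6 -115.6  128.4]
304 tool [-14.7 -13.8] world [ 513.9 -114.9  128.9]
316 tool [-119.6  112.4] world [ 619.3 -103.     3.7]
328 tool [-135.4  113.6] world [ 635.  -101.2    2.7]
```

```bash
python3 -m handwheel '[{"slide":[0.008,0,0.002],"yaw":0,"claw":-1},{"slide":[0.008,0,0.004],"yaw":0,"claw":-1},{"slide":[0.008,0,0.004],"yaw":0,"claw":-1},{"slide":[0.008,0,0.005],"yaw":0,"claw":-1},{"slide":[0.008,0,0.006],"yaw":0,"claw":-1}]' | head -4
python3 -m handwheel '[{"slide":[0.008,0,0.007],"yaw":0,"claw":-1},{"slide":[0.007,0,0.008],"yaw":0,"claw":-1},{"slide":[0.006,0,0.008],"yaw":0,"claw":-1},{"slide":[0.006,0,0.009],"yaw":0,"claw":-1},{"slide":[0.005,0,0.009],"yaw":0,"claw":-1}]' | head -4
python3 -m handwheel '[{"slide":[0.004,0,0.009],"yaw":0,"claw":-1},{"slide":[0.003,0,0.009],"yaw":0,"claw":-1},{"slide":[0.002,0,0.008],"yaw":0,"claw":-1},{"slide":[0,0,0.004],"yaw":0,"claw":-1},{"slide":[0,0,0],"yaw":0,"claw":-1}]' 
python3 col.py 264 330
```

```text
time_s: 96.22
tool_pos: [459.3, -120.6, 93.8]
orientation: [-0.058, 0.998, -0.002, 0.003]
contact_force: [-1.6, 1.1, 7.9]
time_s: 96.85
tool_pos: [426.0, -123.6, 51.2]
orientation: [-0.058, 0.998, -0.001, 0.001]
contact_force: [-7.5, 1.1, 10.7]
time_s: 97.48
tool_pos: [416.7, -124.4, 20.6]
orientation: [-0.058, 0.998, -0.0, 0.0]
contact_force: [-6.5, 0.7, 9.1]
width: 32.6
finger_force: 98.9
264 tool [-8.9 17.9] world [ 425.8 -124.5    2.8]
276 tool [  1.5 -13.3] world [ 415.4 -125.7   34. ]
288 tool [  0.1 -21.1] world [ 416.8 -125.6   41.7]
300 tool [ -2.2 -26.7] world [ 419.1 -125.3   47.4]
312 tool [ -8.7 -26.1] world [ 425.5 -124.5   46.8]
324 tool [-16.3 -24.4] world [ 433.1 -123.6   45.1]
```

```bash
python3 -m handwheel '[{"slide":[0,0,0.003],"yaw":0,"claw":-1},{"slide":[0,0,0],"yaw":0,"claw":0.4},{"slide":[0,0,0],"yaw":0,"claw":0.4},{"slide":[0,0,0],"yaw":0,"claw":0.4},{"slide":[0,0,-0.04],"yaw":0,"claw":0.4}]' | head -2
python3 -m handwheel '[{"slide":[0,0,-0.04],"yaw":0,"claw":0.4},{"slide":[-0.03,0,-0.04],"yaw":0,"claw":0.4},{"slide":[-0.03,0,0],"yaw":0,"claw":0.4},{"slide":[0,0,0],"yaw":0,"claw":0.4},{"slide":[0,0,0],"yaw":0,"claw":0.4}]'|head -2
python3 - <<'E'
from h import *
s=snap('wrist'); save(s,'w12'); C=cloud(s)
m=(abs(C[...,2]-19)<5)&(abs(C[...,1]+118)<30)&(abs(C[...,0]-475)<90)
P=C[m]; print(P[:,0].min(),np.percentile(P[:,0],[1,99]),np.median(P[:,1]),m.sum())
c=onz(s,np.argwhere(m)[:,::-1],19).astype(np.float32)[:,:2]; print(cv2.minAreaRect(c))
E
python3 go.py 96.7 475 -118 16
```

```text
time_s: 98.15
tool_pos: [413.2, -122.8, 53.6]
time_s: 98.78
tool_pos: [474.7, -116.9, 135.3]
410.21880446352975 [412.64285694 540.27339336] -119.82446207843053 5303
t 98.83 at [ 474.5 -116.9  135.2] ang 96.6 w 59.6 F [-0.6  0.1  0. ] ff 0.0 j6 -2.04
yaw -0.1
slide -0.3 -1.1 119.2Traceback (most recent call last):
  File "<stdin>", line 5, in <module>
cv2.error: OpenCV(4.12.0) /io/opencv/modules/imgproc/src/convhull.cpp:143: error: (-215:Assertion failed) total >= 0 && (depth == CV_32F || depth == CV_32S) in function 'convexHull'
```

View pics/w12.png

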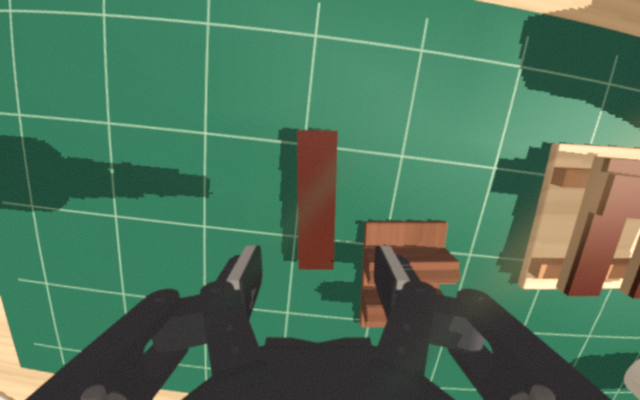

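The last slat lies dyed face up at (317,200), unoccluded, so I can grip it at its centre.

```bash
python3 -m handwheel '[{"slide":[-0.0015,-0.002,0.04],"yaw":0,"claw":0.4},{"slide":[0,0,0.04],"yaw":0,"claw":0.4},{"slide":[0,0,0.03],"yaw":0,"claw":0.4},{"slide":[0,0,0.009],"yaw":0,"claw":0.4},{"slide":[0,0,0],"yaw":0,"claw":-1}]' | head -2
python3 -m handwheel '[{"slide":[0,0,0],"yaw":0,"claw":-1},{"slide":[0,0,0],"yaw":0,"claw":-1},{"slide":[0,0,0],"yaw":0,"claw":-1},{"slide":[0,0,-0.04],"yaw":0,"claw":-1},{"slide":[0,0,-0.05],"yaw":0,"claw":-1}]'
python3 -m handwheel '[{"slide":[0,0,-0.03],"yaw":0,"claw":-1},{"slide":[0,0.04,0],"yaw":0,"claw":-1},{"slide":[0,0.04,0],"yaw":0,"claw":-1},{"slide":[0,0.04,0],"yaw":0,"claw":-1},{"slide":[0,0.04,0],"yaw":0,"claw":-1}]' |head -2
python3 -m handwheel '[{"slide":[0,0,0],"yaw":10.5,"claw":-1},{"slide":[0,0,0],"yaw":10.5,"claw":-1},{"slide":[0,0,0],"yaw":10.5,"claw":-1},{"slide":[0,0,0],"yaw":10.5,"claw":-1},{"slide":[0,0,0],"yaw":10.5,"claw":-1}]' | tail -2
python3 -m handwheel '[{"slide":[0,0,0],"yaw":10.5,"claw":-1},{"slide":[0,0,0],"yaw":10.5,"claw":-1},{"slide":[0,0,0],"yaw":10.5,"claw":-1},{"slide":[0,0,0],"yaw":8.1,"claw":-1},{"slide":[0,0,0],"yaw":0,"claw":-1}]' | tail -2
python3 end.py; python3 go.py 4.6 501 180 60
```

```text
time_s: 99.45
tool_pos: [476.8, -119.0, 17.1]
time_s: 100.08
tool_pos: [476.2, -118.5, 107.0]
orientation: [-0.058, 0.998, 0.001, -0.002]
contact_force: [0.6, -1.7, -0.9]
width: 32.5
finger_force: 61.0
time_s: 100.7
tool_pos: [458.6, 41.2, 137.4]
width: 32.5
finger_force: 61.0
width: 32.5
finger_force: 61.0
[(np.int64(-30), np.int64(296)), (np.int64(-25), np.int64(275)), (np.int64(-20), np.int64(321)), (np.int64(-15), np.int64(315)), (np.int64(-10), np.int64(334)), (np.int64(-5), np.int64(345)), (np.int64(0), np.int64(353)), (np.int64(5), np.int64(364)), (np.int64(10), np.int64(372)), (np.int64(15), np.int64(377)), (np.int64(20), np.int64(396)), (np.int64(25), np.int64(423)), (np.int64(30), np.int64(420)), (np.int64(35), np.int64(436)), (np.int64(40), np.int64(444)), (np.int64(45), np.int64(476)), (np.int64(50), np.int64(483)), (np.int64(55), np.int64(485)), (np.int64(60), np.int64(490)), (np.int64(65), np.int64(89)), (np.int64(70), np.int64(0)), (np.int64(75), np.int64(0)), (np.int64(80), np.int64(0)), (np.int64(85), np.int64(0)), (np.int64(90), np.int64(0))]
t 102.0 at [458.9  40.  137.3] ang 4.7 w 32.1 F [ 0.2 -0.3 -0.5] ff 61.0 j6 -0.11
yaw 0.1
slide 136.2 53.2 77.3
```

```bash
python3 -m handwheel '[{"slide":[0.04,0.015,0],"yaw":0,"claw":-1},{"slide":[0.04,0.015,0],"yaw":0,"claw":-1},{"slide":[0.04,0.015,0],"yaw":0,"claw":-1},{"slide":[0.015,0.008,0],"yaw":0,"claw":-1},{"slide":[0,0,0],"yaw":0,"claw":-1}]' | head -2
python3 -m handwheel '[{"slide":[0,0,0.03],"yaw":0,"claw":-1},{"slide":[0,0,0.025],"yaw":0,"claw":-1},{"slide":[0,0,0.015],"yaw":0,"claw":-1},{"slide":[0,0,0.006],"yaw":0,"claw":-1},{"slide":[0,0,0],"yaw":0,"claw":-1}]'
python3 -m handwheel '[{"slide":[0,0,0.001],"yaw":0,"claw":-1},{"slide":[0,0,0],"yaw":0,"claw":0.1},{"slide":[0,0,0],"yaw":0,"claw":0.1},{"slide":[0,0,0],"yaw":0,"claw":0.1},{"slide":[0,0,-0.03],"yaw":0,"claw":0.1}]'
python3 -m handwheel '[{"slide":[0,0,-0.04],"yaw":0,"claw":0.1},{"slide":[0,0,-0.04],"yaw":0,"claw":0.1},{"slide":[0,0,-0.02],"yaw":-10.5,"claw":0.1},{"slide":[0,0,0],"yaw":-10.5,"claw":0.1},{"slide":[0,0,0],"yaw":-10.5,"claw":0.1}]'|head -2
python3 -m handwheel '[{"slide":[0,0,0],"yaw":-10.5,"claw":1},{"slide":[0,0,0],"yaw":-10.5,"claw":1},{"slide":[0,0,0],"yaw":-10.5,"claw":1},{"slide":[0,0,0],"yaw":-10.5,"claw":1},{"slide":[0,0.04,0],"yaw":-10.5,"claw":1}]'|head -2
python3 -m handwheel '[{"slide":[0,0.04,0],"yaw":0,"claw":1},{"slide":[0,0.04,0],"yaw":0,"claw":1},{"slide":[0,0.04,0],"yaw":0,"claw":1},{"slide":[0,0,0],"yaw":0,"claw":1},{"slide":[0,0,0],"yaw":0,"claw":1}]'|head -2
sed -i "s/'wj'/'wj2'/" j.py; python3 j.py; python3 go.py 94.6 491 409 140
```

```text
time_s: 102.62
tool_pos: [501.2, 179.0, 137.1]
time_s: 103.25
tool_pos: [501.4, 178.4, 61.5]
orientation: [0.679, 0.734, 0.0, 0.0]
contact_force: [-0.1, 0.6, -0.2]
width: 32.2
finger_force: 61.0
time_s: 103.88
tool_pos: [499.0, 178.2, 88.0]
orientation: [0.679, 0.734, -0.003, -0.002]
contact_force: [0.1, 0.1, -0.2]
width: 46.8
finger_force: 0.0
time_s: 104.5
tool_pos: [501.3, 178.8, 191.0]
time_s: 105.12
tool_pos: [509.5, 216.9, 190.4]
time_s: 105.75
tool_pos: [512.3, 337.5, 190.0]
jar 2390 [491.3 409.8  52. ]
coaster 5684 [517.5 394.5   7. ] [119. 119.   0.]
t 105.8 at [512.4 337.1 190.1] ang 88.5 w 85.5 F [ 0.3  0.5 -0.2] ff 0.0 j6 -1.05
yaw -6.1
slide 15.6 73.4 50.1
```

View pics/wj2.png

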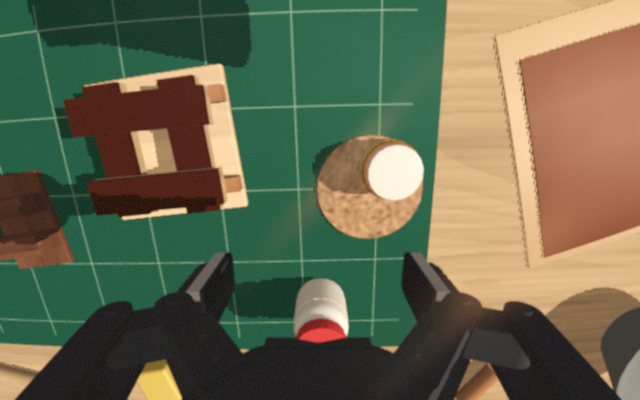

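The finished tower is at (155,145), with all four slats dark side up and layer 2 crossing layer 1. The jar is upright but off centre at (393,170), so I will recentre it.

```bash
python3 -m handwheel '[{"slide":[0.011,0.036,0],"yaw":0,"claw":1},{"slide":[0.012,0.036,0],"yaw":0,"claw":1},{"slide":[0,0,0.05],"yaw":0,"claw":1},{"slide":[0,0,0.05],"yaw":0,"claw":1},{"slide":[0,0,0.03],"yaw":0,"claw":1}]' | head -2
python3 -m handwheel '[{"slide":[0,0,0.02],"yaw":0,"claw":1},{"slide":[0,0,0.006],"yaw":0,"claw":1},{"slide":[0,0,0],"yaw":0,"claw":-1},{"slide":[0,0,0],"yaw":0,"claw":-1},{"slide":[0,0,0],"yaw":0,"claw":-1}]'
python3 -m handwheel '[{"slide":[0,0,0],"yaw":0,"claw":-1},{"slide":[0,0,0],"yaw":0,"claw":-1},{"slide":[0,0,-0.02],"yaw":0,"claw":-1},{"slide":[0,0,0],"yaw":0,"claw":-1},{"slide":[0,0,0],"yaw":0,"claw":-1}]'
python3 go.py 88.5 517.5 395 60 517.5 395 34
```

```text
time_s: 106.42
tool_pos: [490.3, 408.2, 57.3]
time_s: 107.05
tool_pos: [492.9, 411.4, 36.8]
orientation: [0.013, 1.0, 0.001, 0.002]
contact_force: [0.7, -0.4, 4.9]
width: 57.6
finger_force: 64.7
time_s: 107.68
tool_pos: [491.1, 410.2, 54.2]
orientation: [0.013, 1.0, -0.0, -0.0]
contact_force: [0.2, -0.4, -1.8]
width: 57.1
finger_force: 64.4
t 107.67 at [491.1 410.2  54.2] ang 88.5 w 57.1 F [ 0.2 -0.4 -1.8] ff 64.4 j6 -0.93
yaw 0.0
slide -26.8 -14.5 -5.8
slide 0.0 0.0 26.0
```

```bash
python3 -m handwheel '[{"slide":[-0.013,-0.007,0],"yaw":0,"claw":-1},{"slide":[-0.014,-0.007,0],"yaw":0,"claw":-1},{"slide":[0,0,0.01],"yaw":0,"claw":-1},{"slide":[0,0,0.006],"yaw":0,"claw":-1},{"slide":[0,0,0.004],"yaw":0,"claw":-1}]'
python3 -m handwheel '[{"slide":[0,0,0],"yaw":0,"claw":-1},{"slide":[0,0,0],"yaw":0,"claw":1},{"slide":[0,0,0],"yaw":0,"claw":1},{"slide":[0,0,0],"yaw":0,"claw":1},{"slide":[0,0,-0.03],"yaw":0,"claw":1}]'
python3 -m handwheel '[{"slide":[0,0,-0.05],"yaw":0,"claw":1},{"slide":[0,0,-0.05],"yaw":0,"claw":1},{"slide":[0,0,-0.03],"yaw":0,"claw":1},{"slide":[0,0,0],"yaw":0,"claw":1},{"slide":[0,0,0],"yaw":0,"claw":1}]'
sed -i "s/'wj2'/'wj3'/" j.py; python3 j.py
python3 - <<'E'
from m import *
s=snap('top'); C=cloud(s); hsv=cv2.cvtColor(s['image'],cv2.COLOR_BGR2HSV).astype(int); H,S,V=hsv[...,0],hsv[...,1],hsv[...,2]
cv2.imwrite('pics/t5.png',cv2.resize(s['image'][170:260,150:300],None,fx=5,fy=5))
reg=(abs(C[...,0]-463)<95)&(abs(C[...,1]-177)<95)
rect(s,reg&(C[...,2]>52)&(C[...,2]<72),60,2000,20000,'layer2 z60')
m=reg&(C[...,2]>38)&(V<140); rect(s,m,52,2000,30000,'tower')
E
```

```text
time_s: 108.3
tool_pos: [517.7, 395.2, 36.6]
orientation: [0.013, 1.0, -0.001, -0.001]
contact_force: [-12.0, -11.4, 29.3]
width: 57.4
finger_force: 67.5
time_s: 108.92
tool_pos: [515.7, 394.3, 60.9]
orientation: [0.013, 1.0, -0.002, -0.003]
contact_force: [-0.1, 0.2, -0.6]
width: 85.2
finger_force: 0.0
time_s: 109.55
tool_pos: [517.3, 395.3, 192.5]
orientation: [0.013, 1.0, -0.001, -0.001]
contact_force: [-0.0, 0.3, -0.9]
width: 85.4
finger_force: 0.0
jar 2243 [516.4 394.5  52. ]
coaster 5834 [517.2 394.6   7. ] [118. 119.   0.]
layer2 z60 c 427.9 174.4 size 128 35 long axis deg -87.2
layer2 z60 c 503.0 180.4 size 129 35 long axis deg -86.5
tower c 437.3 397.2 size 81 65 long axis deg 85.6
tower c 464.3 178.5 size 132 130 long axis deg -87.0
```

View pics/t5.png

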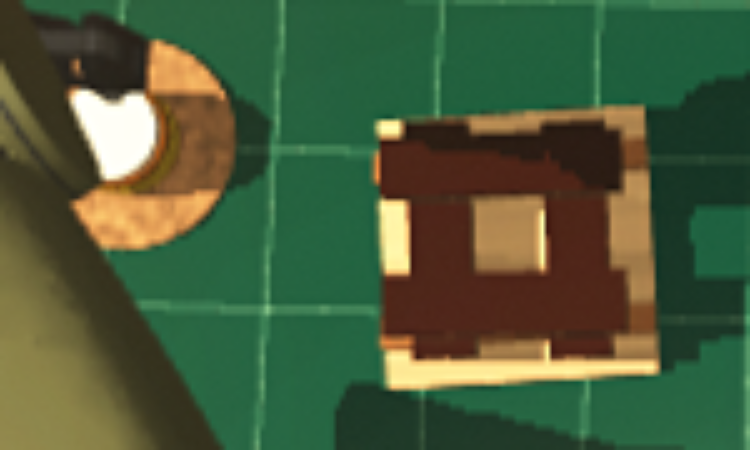

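The jar is within about 1 mm of the coaster's centre. The tower is square and every slat is dark side up: layer 2 at ±38 mm, layer 1 at about −43 and +33 mm. Handing in.

```bash
python3 -c "
from workcell import robot
print(robot.close_job())"
```

```text
the job is handed in; nothing more can be done
None
```

I handed the job in: the jar stands centred on the coaster, and all four slats present (three turned over) are stacked dyed face up in a square two-layer tower on the rack. The hand-in returned no verdict.

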